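Trim the floating lamps of the scooping pool

ROBOT

A 7-joint arm with a two-finger parallel gripper is mounted at the origin on the work surface. World frame = base frame: x ahead of the robot, y to its left, z up, the work surface at z = 0. Lengths are in m, angles in rad, forces in N, time in s.
With the tool pointing down it reaches from about 0.425 to 0.95 m from the base axis. Payload 4.7 kg.
Tool frame: the origin (TCP) lies at the very end of the fingers, on their centre line; the grasp point (between the pads) lies 19 mm behind it (r.grip_depth is the distance from the TCP to the grasp point, in m); z points along the fingers, x is the direction in which the jaws open and shut, and the axes are right-handed (so a half turn about z gives the same grasp; the last joint's range is limited). The gripper opens to 87 mm and grips with 3 to 60 N. Pads are 19 mm wide; open, the fingers measure 117 mm over their backs; the gripper's body (75 mm by 190 mm) begins 51 mm behind the grasp point.
Start: joints at [1.128, 0.469, -0.049, 1.532, 0.024, 1.141, -0.082], TCP at [0.271, -0.618, 0.201] pointing down, gripper open.
Joint ranges: [-2.59, 2.59], [-0.33, 1.99], [-1.39, 1.29], [0.1, 2.45], [-1.04, 4.18], [0.21, 1.99], [-2.66, 2.66]. Speed limits (rad/s): [2.57, 2.57, 3.14, 3.14, 3.14, 3.14, 3.14].

INTERFACE

Orientations are given as a rotation vector (axis times angle).
In Python, from workcell import r, kin, imaging, workorder, nets gives the robot as it stands. The module is installed in compiled form; this text tells all that it offers. Calls block until the motion is done:
- r.move_to(position, orientation): joint-space move of the TCP to a pose.
- r.move_l(position, frame=None, velocity=0.15): straight line of the TCP; frame=None keeps the orientation; velocity is the mean speed in m/s.
- r.set_joints(angles): joint-space move.
- r.grip(opening, newtons=None): finger opening in m; newtons is the grip in N (None keeps the last); returns when the fingers have stopped.
- r.dwell(seconds).
- kin.ik(position, orientation): joint angles nearest the present ones, or None.
- imaging.capture(name): name is "scene" or "top"; returns (picture, depth): 384x512x3 uint8, red, green, blue; 384x512 float32, m along the optical axis (not along the pixel's ray), 0 where there is no reading.
- imaging.camera_info(name): a dict with "fx", "fy", "cx", "cy" (pixels), "cam_to_world" (4x4, takes a point from camera to world coordinates). Camera axes: x right, y down, z forward; pixel columns grow to the right and rows downward; lengths in m; the calibration is good to about 2 mm. A picture is of the moment at which its call begins. camera_info takes no time and is no camera call.
A pose or a line that the arm cannot do raises r.Unreachable and nothing moves.
- workorder.hand_in(): hands the job in, once; it reports no verdict.
Trained networks look in the newest picture that a camera, given by its name, has taken for a name from the list of things; names that differ only in an ending like _2 or _b are one class to them, and where a whole thing is asked for, a point or a joint stands for the part that bears it (a point fixed in the world has none). Each returns a list of dicts, best first, with "score" (0 to 1); they miss things now and then, are a little off and sometimes report something else, mostly with a low value. They report only what shows in the picture. A call takes as long as a camera call. They do not tell look-alikes from the thing itself.
- nets.trace(camera, thing): "mask" (384x512 bool, what is visible of it) and "rect" ([left, top, width, height] in pixels, round what is visible of it).
Readings, each from a call of its own:
- r.current_time(): time.
- r.current_joints(): joint angles.
- r.current_qd(): joint speeds.
- r.current_joint_torque(): joint torques, N m.
- r.current_tcp_pos(): TCP position.
- r.current_ee_rot(): TCP orientation.
- r.current_ft_force(): force on the tool from outside, world axes, zero at the start.
- r.current_moment(): the same for the moment, N m.
- r.current_finger_gap(): finger opening in m.
Only numpy, scipy, OpenCV 4.12 (cv2) and the standard library are available. Lean on these libraries where they do the work, as an engineer would, in place of code of your own. Each camera call takes 0.05 s, during which the arm holds its last target.

TASK

Set every floating lamp upright in its own bay of the dock, and only then move the supply lever to its run mark. With the plastic tuning tool, never with the fingers, turn each lamp's slotted trimmer screw until the slot is in line with the two black ribs on the lid, while the lever stays at the run mark. Finally hang the tool upright in its stand again and pull the lever fully back to its off stop; leave the lamps in the dock and the other things on the table where they are.

Things in the scene. Friction and masses are not known exactly. Their poses are not given: they have to be found in the camera images.
- dock: fixed grey plate 96 x 330 x 6 mm with three square bays in a row along its own y. Origin at the centre of its underside. Each bay is 62 x 62 mm inside, walled by kerbs 8 mm thick and 8 mm high above the plate (kerb tops 14 mm above the table)
- bay1 (a point): centre of the floor of the bay at the dock's -y end (6 mm above the table); axes as the dock's
- bay2 (a point): centre of the floor of the middle bay, 110 mm from the other two
- bay3 (a point): centre of the floor of the bay at the dock's +y end
- lamp1: loose floating lamp, about 0.2 kg: square pale block 54 x 54 x 42 mm, lower half clear, with a slotted brass trimmer screw in the middle of its lid and two short black ribs on the lid, to its own +x and -x of the screw. Origin at the centre of its underside, z up. Two or three lamps are present; any lamp may go in any bay, turned any of the four ways that fit
- lamp2: another lamp, the same as lamp1 (may be absent)
- lamp3: another lamp, the same as lamp1 (may be absent)
- trim1: brass trimmer screw of lamp1, 25 mm across, turning about the lamp's z axis (light friction, stays put; stops 1.4 rad either side of the ribs). Origin on its axis, 42 mm above the lamp's underside; its x axis runs along the slot: 6 mm wide, open at both ends, floor 2 mm and top 8 mm above this origin. Starts 0.5 to 1.2 rad off the ribs, either side; done when parallel to the lamp's x
- trim2: trimmer screw of lamp2, the same
- trim3: trimmer screw of lamp3, the same
- tool: loose plastic tuning tool, 105 mm long, 45 g, upright at the start. Origin at the blade's tip, z up along the tool. From the tip up: blade 16 mm wide along its own x and 4 mm thick (the lowest 4 mm narrowed to 12 x 2.5 mm) up to 12 mm; round white shank 16 mm across up to 45 mm; square black handle 26 x 26 mm, faces along its x and y, from 45 to 105 mm
- stand: fixed wooden block 75 x 75 x 55 mm with a square hole 20 x 20 mm (3 mm chamfer) right through it from above, parallel to its sides. Origin at the centre of its underside. The tool's shank hangs in the hole, its handle resting on the block's top, the blade's tip 10 mm above the table
- stand_mouth (a point): centre of the hole at the top of the stand
- supply (a joint): angle of the supply lever, rad: 0 at the off stop, leaning 0.6 rad from vertical to its base's -x; 0.6 upright; 0.95 at the run mark (the second black tick on the quadrants, 0.35 rad past upright towards +x; the first tick is off); 1.3 at the far stop. It starts between 0 and 0.3 and stays where it is left (friction 0.12 N m)
- supply_hinge (a point): point on the lever's axis, fixed, 50 mm above the table; its x axis is the level direction in which the lever swings as the angle grows, its y axis is the hinge axis. The housing is 130 x 90 x 40 mm
- supply_knob (a point): centre of the lever's black cross grip, a cylinder 20 mm across and 26 mm long lying along the hinge axis, 90 mm from the hinge
- bucket: bystander: loose empty grey-green bucket, 104 mm across, 95 mm high; origin under its centre
- scoop: bystander: loose yellow scoop frame, a 98 mm ring with a handle, lying flat; origin at the ring's centre
- tin: bystander: loose metal tin, 70 mm across, 70 mm high; origin under its centre
- driver: bystander: loose black screwdriver lying flat beyond the dock
- tape: bystander: loose cardboard ring, 90 mm across, 24 mm high; origin under its centre
- ticket_block: bystander: loose white paper block, 70 x 100 x 18 mm; origin under its centre
- jar: bystander: loose white jar, 60 mm across, 80 mm high; origin under its centre
Things that resemble listed ones, but are neither listed nor needed, are in the scene too. What is shaped like the part that bears supply but purple is not meant. What is shaped like the tool but red is not meant.

How it is judged:
By the outcome, as a careful person would: the job done as asked, in the order asked, and still so for the second after the job is handed in, with the robot touching nothing.
Of lamp1, lamp2, lamp3 only 2 to 3 are there at a start; the rules pass over those that are not, and their reading is None.
At some moment in a run one of lamp1, lamp2, lamp3 may be knocked a few centimetres aside while the robot is not near it.
It also fails if it takes over 210 s, if anything falls off the work surface, if the arm or the gripper's body presses on something with over 40 N, if the wrist force passes 120 N, or if a joint passes its speed limit or range.

## Working session

There is one attempt and no reset: what is moved stays moved. The work goes in short steps, each a Python script; the robot and the scene stay as the last script left them, time stands still between calls to the robot, and variables do not carry over. Pictures are saved under pics/ and viewed, and the job is handed in when it is done.

```bash
ls; mkdir -p pics; python3 - <<'E'
from workcell import r, kin, imaging, workorder, nets
import cv2,numpy as np
for c in ("scene","top"):
    p,d=imaging.capture(c); i=imaging.camera_info(c)
    np.savez(f"pics/{c}0.npz",p=p,d=d)
    cv2.imwrite(f"pics/{c}0.png",cv2.resize(p[...,::-1],(800,600),interpolation=cv2.INTER_CUBIC))
    print(c,i['fx'],i['fy'],i['cx'],i['cy'],np.round(i['cam_to_world'],3).tolist())
print(r.current_time(),r.current_joints(),r.current_ee_rot(),r.current_finger_gap())
E
```

```text
pics
scene 482.10824354150714 482.10824354150714 250.5906182554315 208.38327911629258 [[-0.705, 0.446, -0.551, 1.351], [0.709, 0.464, -0.532, 0.744], [0.019, -0.766, -0.643, 1.013], [0.0, 0.0, 0.0, 1.0]]
top 356.9254664330227 356.9254664330227 251.58824606966004 193.730644586606 [[0.007, -0.983, 0.182, 0.367], [-1.0, -0.005, 0.007, -0.006], [-0.006, -0.182, -0.983, 1.187], [0.0, 0.0, 0.0, 1.0]]
0.1 [ 1.12808603  0.46936312 -0.0485801   1.53358033  0.02412068  1.14099304
 -0.0823054 ] [-2.62968920e+00  1.71719513e+00  2.38255159e-03] 0.08720237877850774
```

View pics/scene0.png

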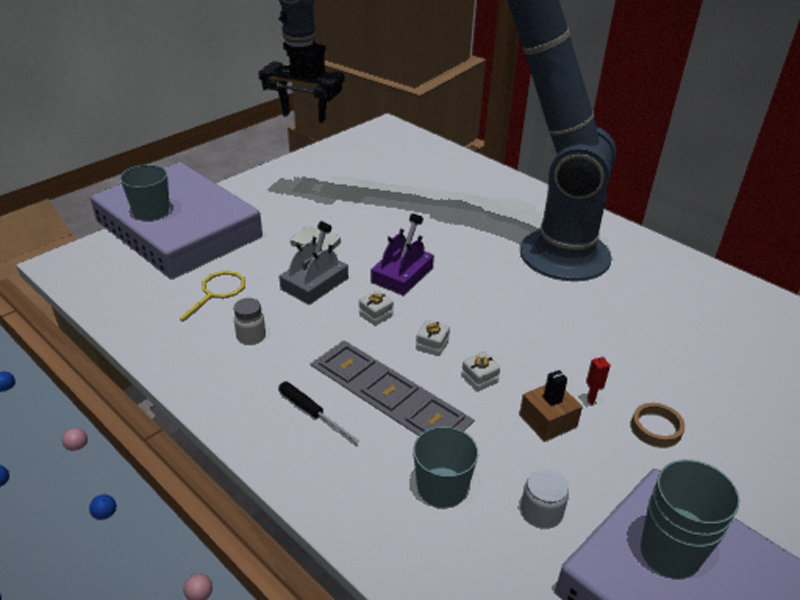

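View pics/top0.png

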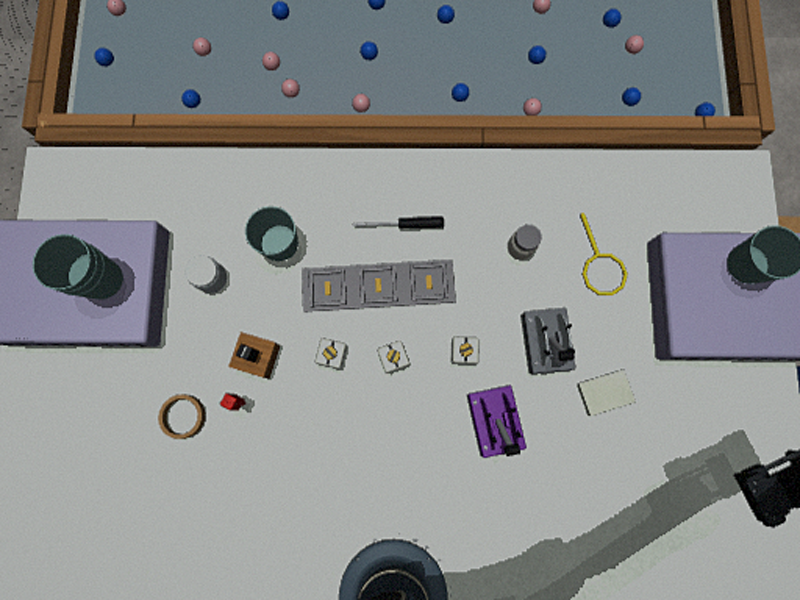

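```bash
cat > h.py <<'E'
from workcell import r, kin, imaging, workorder, nets
import cv2,numpy as np
from scipy.spatial.transform import Rotation as R
info={c:imaging.camera_info(c) for c in("scene","top")}
def cloud(c,d):
    i=info[c];v,u=np.mgrid[0:384,0:512]
    P=np.stack([(u-i['cx'])/i['fx']*d,(v-i['cy'])/i['fy']*d,d],-1)
    T=i['cam_to_world'];W=P@T[:3,:3].T+T[:3,3];W[d<=0]=np.nan
    return W
def proj(c,p):
    i=info[c];T=np.linalg.inv(i['cam_to_world']);q=T[:3,:3]@np.asarray(p)+T[:3,3]
    return np.array([q[0]/q[2]*i['fx']+i['cx'],q[1]/q[2]*i['fy']+i['cy']])
def crop(p,x,y,w,h,k,name):
    cv2.imwrite(name,cv2.resize(p[y:y+h,x:x+w,::-1],None,fx=k,fy=k,interpolation=cv2.INTER_CUBIC))
# rectified view: resample plane z into a metric top view
def rect(c,p,z,x0,x1,y0,y1,res=0.001):
    i=info[c];T=np.linalg.inv(i['cam_to_world'])
    xs=np.arange(x1,x0,-res);ys=np.arange(y1,y0,-res)
    X,Y=np.meshgrid(xs,ys,indexing='ij')
    Q=np.stack([X,Y,np.full_like(X,z)],-1)@T[:3,:3].T+T[:3,3]
    u=Q[...,0]/Q[...,2]*i['fx']+i['cx'];v=Q[...,1]/Q[...,2]*i['fy']+i['cy']
    return cv2.remap(p,u.astype(np.float32),v.astype(np.float32),cv2.INTER_CUBIC)
E
python3 - <<'E'
from h import *
for c in("scene","top"):
    z=np.load(f"pics/{c}0.npz");p,d=z['p'],z['d'];W=cloud(c,d)
    for t in("lamp1","dock","supply","tool","stand","trim1","tin","jar"):
        try: imaging.capture(c) if 0 else None; L=nets.trace(c,t)
        except Exception as e: print(e);continue
        for o in L[:5]:
            if o['score']<.3: continue
            w=W[o['mask']];w=w[~np.isnan(w[:,0])]
            print(c,t,round(o['score'],2),o['rect'],np.round(np.median(w,0),3),"zmax",np.round(np.percentile(w[:,2],[5,95]),3))
z=np.load("pics/top0.npz");crop(z['p'],140,205,240,90,3.3,"pics/t1.png")
z=np.load("pics/scene0.npz");crop(z['p'],170,130,220,160,3.6,"pics/s1.png")
print(r.current_time())
E
```

```text
scene lamp1 0.78 [232.1, 187.6, 19.4, 23.5] [ 0.493 -0.13   0.035] zmax [0.002 0.049]
scene lamp1 0.7 [264.3, 206.4, 20.6, 20.5] [0.484 0.016 0.037] zmax [0.006 0.05 ]
scene lamp1 0.65 [296.4, 228.6, 23.2, 21.6] [0.485 0.144 0.037] zmax [0.002 0.049]
scene dock 0.84 [201.2, 219.0, 104.1, 59.9] [0.627 0.041 0.007] zmax [0.002 0.015]
scene tool 0.57 [344.7, 238.0, 19.5, 19.6] [0.478 0.299 0.095] zmax [0.061 0.116]
scene tool 0.54 [375.4, 229.6, 14.3, 26.2] [0.381 0.325 0.075] zmax [0.007 0.106]
scene stand 0.63 [332.7, 243.5, 38.2, 36.2] [0.492 0.309 0.047] zmax [0.006 0.057]
scene trim1 0.37 [304.0, 229.3, 7.8, 7.5] [0.477 0.139 0.048] zmax [0.042 0.053]
scene tin 0.94 [331.7, 299.6, 32.1, 39.9] [0.656 0.412 0.061] zmax [0.005 0.072]
scene tin 0.68 [200.5, 221.7, 104.1, 58.2] [0.626 0.042 0.007] zmax [0.002 0.015]
scene jar 0.96 [151.6, 187.6, 20.6, 32.7] [ 0.724 -0.255  0.052] zmax [0.006 0.081]
top lamp1 0.84 [285.9, 216.9, 22.1, 17.5] [ 0.482 -0.143  0.041] zmax [0.03 0.05]
top lamp1 0.71 [204.7, 216.6, 19.0, 21.3] [0.473 0.129 0.041] zmax [0.026 0.05 ]
top lamp1 0.6 [244.0, 217.6,
[... 415 characters left out ...]
1.4, 49.8] [ 0.696 -0.458  0.006] zmax [-0.003  0.011]
top tool 0.64 [205.4, 217.5, 16.7, 18.5] [0.473 0.132 0.041] zmax [0.028 0.05 ]
top stand 0.95 [144.8, 213.6, 35.2, 28.6] [0.463 0.278 0.053] zmax [0.021 0.057]
top trim1 0.44 [205.3, 222.1, 9.9, 7.1] [0.476 0.132 0.047] zmax [0.04  0.053]
top trim1 0.38 [294.5, 219.0, 5.8, 12.7] [ 0.484 -0.143  0.047] zmax [0.04  0.052]
top tin 0.74 [285.1, 215.4, 22.0, 20.2] [ 0.483 -0.143  0.041] zmax [0.   0.05]
top tin 0.64 [248.1, 223.8, 9.8, 10.9] [0.469 0.004 0.047] zmax [0.04  0.052]
top jar 0.89 [326.8, 146.5, 19.0, 17.8] [ 0.706 -0.268  0.077] zmax [0.026 0.082]
top jar 0.31 [116.4, 164.0, 29.3, 22.5] [0.634 0.393 0.067] zmax [0.013 0.072]
0.9
```

View pics/t1.png

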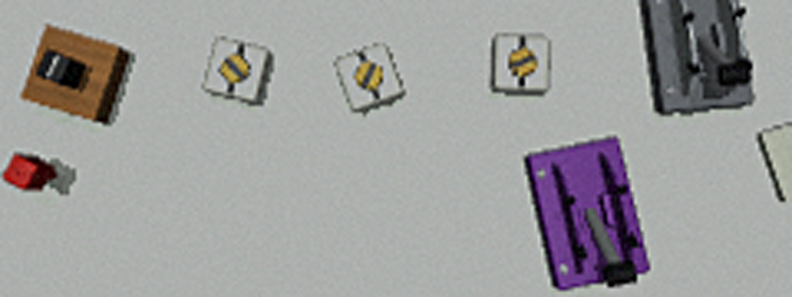

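View pics/s1.png

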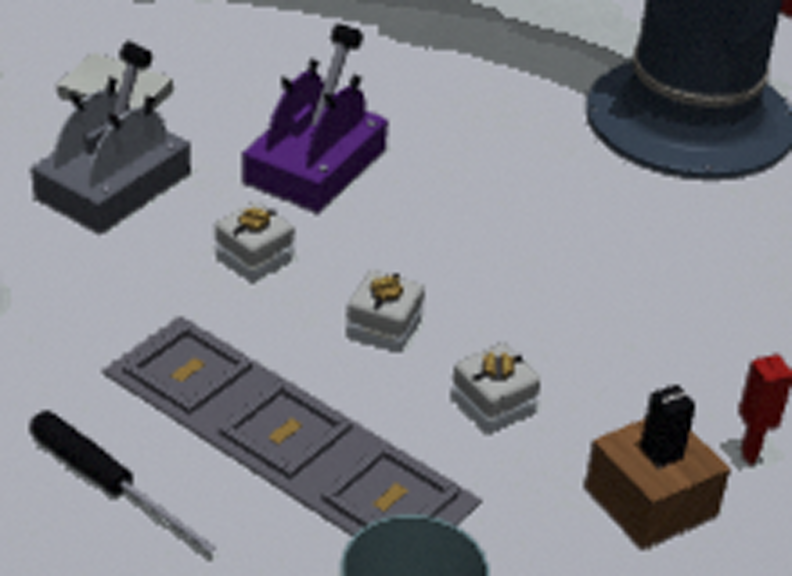

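```bash
cat >> h.py <<'E'
def fit(W,xy,rad,z0,z1,trim=1.0):
    m=(np.hypot(W[...,0]-xy[0],W[...,1]-xy[1])<rad)&(W[...,2]>z0)&(W[...,2]<z1)
    q=W[m][:,:2]
    rr=cv2.minAreaRect((q*1000).astype(np.float32))
    return rr,np.median(q,0),len(q),np.median(W[m][:,2])
E
python3 - <<'E'
from h import *
for c in("scene","top"):
    z=np.load(f"pics/{c}0.npz");p,d=z['p'],z['d'];W=cloud(c,d)
    for n,xy,rad,z0,z1 in(("L",(.483,-.143),.045,.037,.046),("M",(.469,0.003),.045,.037,.046),("Rr",(.476,.135),.045,.037,.046),
       ("stand",(.463,.278),.06,.050,.060),("tool",(.47,.29),.04,.095,.120),("dock",(.626,.042),.2,.004,.03),("housing",(.49,-.31),.09,.037,.044),
       ("knob",(.47,-.32),.06,.118,.16)):
        rr,m,k,mz=fit(W,xy,rad,z0,z1); print(c,n,np.round(rr[0],1),np.round(rr[1],1),round(rr[2],1),np.round(m,4),k,round(mz,4))
    cv2.imwrite(f"pics/r_{c}_lamps.png",rect(c,p,.05,.41,.55,-.20,.20,.0005)[...,::-1])
    cv2.imwrite(f"pics/r_{c}_lev.png",rect(c,p,.04,.36,.62,-.45,-.2,.0005)[...,::-1])
E
```

```text
scene L [ 484.  -142.6] [56.1 56.6] 85.4 [ 0.4903 -0.1347] 126 0.0413
scene M [469.9   8. ] [60.1 53.8] 19.5 [0.4758 0.0147] 149 0.0409
scene Rr [476.7 136.4] [55.8 54.4] 76.7 [0.4814 0.1422] 187 0.0413
scene stand [470.5 292.8] [79.  76.6] 73.7 [0.4813 0.3038] 382 0.0546
scene tool [470.2 295.4] [29.9 29.4] 67.4 [0.4746 0.2967] 126 0.1114
scene dock [634.9  45.5] [377.5 374.5] 25.6 [0.63   0.0347] 2774 0.0087
scene housing [ 505.8 -312.1] [133.3  91.6] 1.5 [ 0.5312 -0.2931] 263 0.04
scene knob [ 468.  -319.6] [27.8 20.9] 81.2 [ 0.4702 -0.3171] 55 0.1336
top L [ 483.6 -145.9] [52.  52.9] 85.2 [ 0.4819 -0.144 ] 210 0.041
top M [469.3   2.6] [53.7 52. ] 19.1 [0.4681 0.0039] 223 0.0412
top Rr [475.2 132.4] [52.7 53. ] 75.7 [0.475  0.1323] 212 0.041
top stand [470.2 290.5] [76.  75.1] 74.5 [0.4652 0.2846] 425 0.0538
top tool [470.3 290.3] [26.3 25.5] 68.0 [0.469  0.2886] 87 0.1135
top dock [626.3  47.2] [378.6 376. ] 20.5 [0.6312 0.0285] 2411 0.0075
top housing [ 504.6 -319. ] [128.5  89.9] 5.7 [ 0.5116 -0.3155] 514 0.0396
top knob [ 467.  -323.9] [22.2 27. ] 5.1 [ 0.4645 -0.3225] 67 0.1364
```

View pics/r_top_lamps.png

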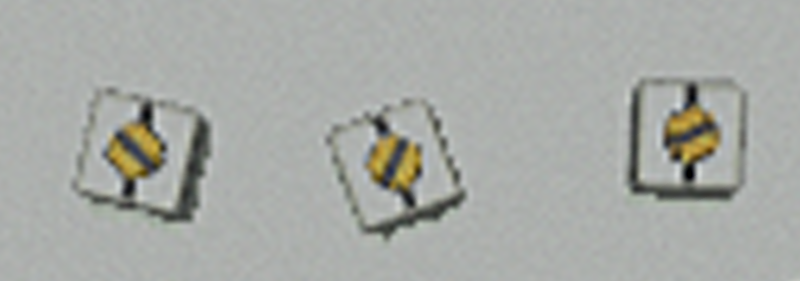

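View pics/r_scene_lamps.png

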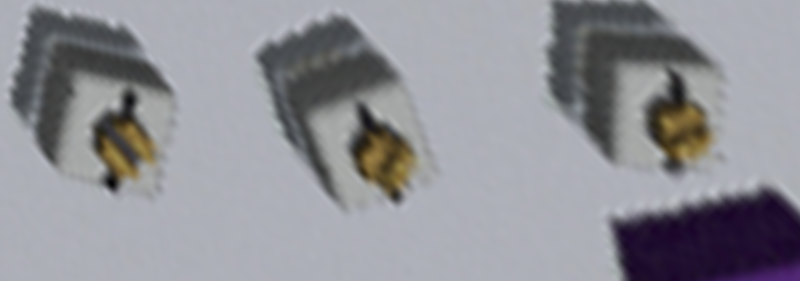

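View pics/r_top_lev.png

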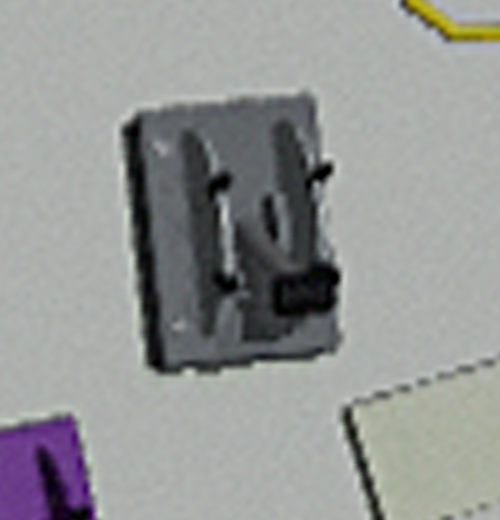

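```bash
python3 - <<'E'
from h import *
for c in("scene","top"):
    z=np.load(f"pics/{c}0.npz");p,d=z['p'],z['d'];W=cloud(c,d)
    m=(W[...,2]>.011)&(W[...,2]<.02)&(W[...,0]>.55)&(W[...,0]<.72)&(W[...,1]>-.16)&(W[...,1]<.24)
    q=W[m][:,:2];rr=cv2.minAreaRect((q*1000).astype(np.float32));print(c,'dock kerb',rr,len(q))
    m=(W[...,2]>.003)&(W[...,2]<.02)&(W[...,0]>.55)&(W[...,0]<.72)&(W[...,1]>-.16)&(W[...,1]<.24)
    lab=cv2.connectedComponents(m.astype(np.uint8),connectivity=4)[1]
    k=np.bincount(lab[lab>0]).argmax();m=lab==k
    q=W[m][:,:2];rr=cv2.minAreaRect((q*1000).astype(np.float32));print(c,'dock plate',rr,len(q))
    m=(W[...,2]>.06)&(np.hypot(W[...,0]-.69,W[...,1]-.235)<.09)
    q=W[m];print(c,'bucket',cv2.minEnclosingCircle((q[:,:2]*1000).astype(np.float32)),q[:,2].max())
    m=(W[...,2]>.06)&(np.hypot(W[...,0]-.47,W[...,1]+.32)<.08)
    q=W[m];i=q[:,2].argsort()[-8:];print(c,np.round(q[i],3).tolist())
    cv2.imwrite(f"pics/r_{c}_dock.png",rect(c,p,.01,.55,.72,-.16,.24,.0005)[...,::-1])
    cv2.imwrite(f"pics/r_{c}_tool.png",rect(c,p,.115,.42,.52,.24,.34,.0002)[...,::-1])
for s in [(.483,-.145),(.47,.003),(.475,.135),(.62,-.07),(.62,.15),(.47,.29),(.47,-.32)]:
    for yaw in(-90,-45,0,45,90):
        o=(R.from_euler('z',yaw,degrees=True)*R.from_euler('x',180,degrees=True)).as_rotvec()
        a=kin.ik([*s,.02],o); print(s,yaw,None if a is None else np.round(a,2))
print(R.from_rotvec(r.current_ee_rot()).as_matrix().round(3).tolist())
E
```

```text
scene dock kerb ((631.1371459960938, 67.40376281738281), (354.96746826171875, 132.3271484375), 82.38189697265625) 572
scene dock plate ((624.1439208984375, 40.09135437011719), (104.92715454101562, 333.5809326171875), 4.611025333404541) 2183
scene bucket ((720.2564697265625, 260.61175537109375), 53.05937957763672) 0.09916884213874666
scene [[0.464, -0.328, 0.139], [0.467, -0.33, 0.139], [0.461, -0.306, 0.14], [0.473, -0.317, 0.14], [0.463, -0.314, 0.141], [0.471, -0.32, 0.142], [0.466, -0.315, 0.142], [0.466, -0.305, 0.143]]
top dock kerb ((655.770751953125, 63.105621337890625), (150.13206481933594, 346.1255187988281), 4.936456203460693) 486
top dock plate ((629.7139282226562, 38.720855712890625), (102.71321868896484, 332.1369934082031), 3.9713051319122314) 2309
top bucket ((720.6421508789062, 256.3652038574219), 52.12333679199219) 0.09868181993404845
top [[0.464, -0.313, 0.14], [0.464, -0.333, 0.141], [0.461, -0.315, 0.141], [0.47, -0.33, 0.141], [0.464, -0.33, 0.141], [0.464, -0.324, 0.141], [0.464, -0.315, 0.141], [0.47, -0.318, 0.143]]
(0.483, -0.145) -90 [ 0.37  0.45 -0.2   2.08 
[... 1467 characters left out ...]
83  1.74  0.68  0.95  0.72]
(0.47, 0.29) -90 [-0.16  0.58 -0.62  1.96  0.49  0.76 -2.64]
(0.47, 0.29) -45 [-0.11  0.6  -0.69  1.95  0.54  0.78 -1.9 ]
(0.47, 0.29) 0 [ 0.13  0.77 -1.06  1.94  0.84  0.96 -1.36]
(0.47, 0.29) 45 [ 0.11  0.75 -1.03  1.94  0.82  0.94 -0.55]
(0.47, 0.29) 90 [ 0.08  0.73 -0.99  1.94  0.78  0.91  0.26]
(0.47, -0.32) -90 [ 0.57  0.52 -0.06  1.94  0.05  0.68 -1.09]
(0.47, -0.32) -45 [ 0.68  0.53 -0.2   1.94  0.16  0.69 -0.41]
(0.47, -0.32) 0 [ 0.79  0.54 -0.34  1.93  0.27  0.71  0.28]
(0.47, -0.32) 45 [ 0.89  0.57 -0.49  1.92  0.38  0.74  0.97]
(0.47, -0.32) 90 [ 1.    0.61 -0.64  1.92  0.5   0.78  1.65]
[[0.402, -0.916, 0.0], [-0.916, -0.402, -0.0], [0.0, -0.0, -1.0]]
```

View pics/r_top_dock.png

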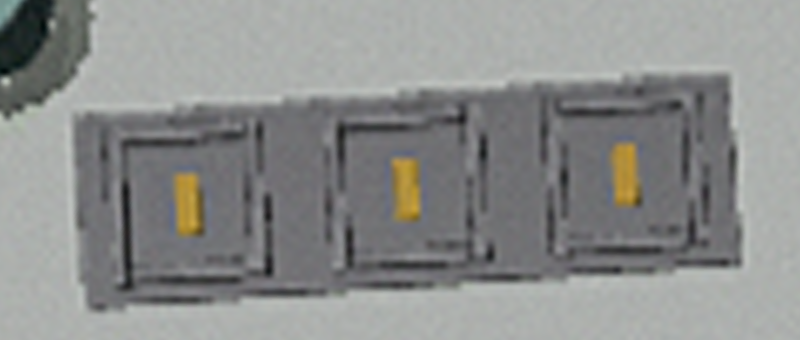

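View pics/r_top_tool.png

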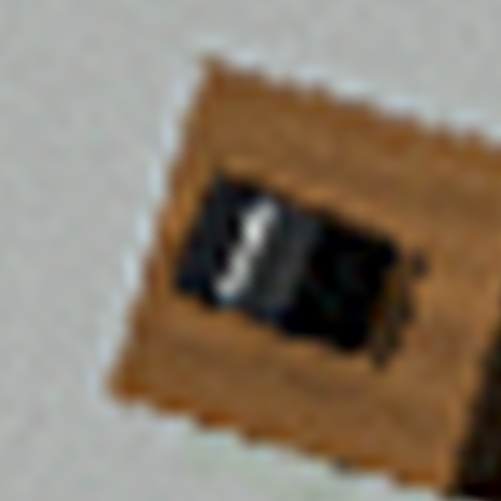

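View pics/r_scene_tool.png

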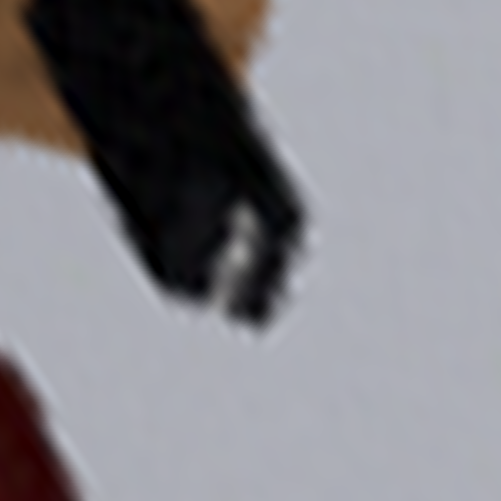

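```bash
cat >> h.py <<'E'
def ray(c,u,v,z):
    i=info[c];T=i['cam_to_world'];d=T[:3,:3]@np.array([(u-i['cx'])/i['fx'],(v-i['cy'])/i['fy'],1]);o=T[:3,3]
    return o+d*(z-o[2])/d[2]
def lids(c,W,known=None):
    out=[]
    m=((W[...,2]>.0365)&(W[...,2]<.046)&(W[...,0]>.40)&(W[...,0]<.57)&(W[...,1]>-.235)&(W[...,1]<.22)).astype(np.uint8)
    n,lab,st,_=cv2.connectedComponentsWithStats(m,connectivity=8)
    for k in range(1,n):
        if st[k,4]<60: continue
        q=W[lab==k][:,:2];rr=cv2.minAreaRect((q*1000).astype(np.float32))
        a=rr[2]; a=(a+45)%90-45
        out.append((np.array(rr[0])/1000,a,np.round(rr[1],1)))
    return sorted(out,key=lambda t:t[0][1])
def look(c):
    p,d=imaging.capture(c);return p,cloud(c,d)
E
python3 - <<'E'
from h import *
for c in("scene","top"):
    z=np.load(f"pics/{c}0.npz");p,d=z['p'],z['d'];W=cloud(c,d)
    im=rect(c,p,.006,.58,.68,-.12,.2,.0005);hsv=cv2.cvtColor(im,cv2.COLOR_RGB2HSV)
    m=((hsv[...,0]>12)&(hsv[...,0]<32)&(hsv[...,1]>110)&(hsv[...,2]>90)).astype(np.uint8)
    n,lab,st,ce=cv2.connectedComponentsWithStats(m);P=[]
    for k in range(1,n):
        if st[k,4]>200: P.append([.68-ce[k][1]*.0005,.2-ce[k][0]*.0005])
    P=np.array(sorted(P,key=lambda t:t[1]));print(c,np.round(P,4).tolist(),P.mean(0),np.degrees(np.arctan2(-(P[-1]-P[0])[0],(P[-1]-P[0])[1])))
    for l in lids(c,W): print(c,l)
E
```

```text
scene [[0.6321, -0.0701], [0.6246, 0.0394], [0.6169, 0.1492]] [0.62453048 0.03950334] 3.9735036510640644
scene (array([ 0.48400745, -0.14255515]), -4.638885498046875, array([56.1, 56.6]))
scene (array([0.47030597, 0.00714579]), 18.789134979248047, array([60.1, 55.3]))
scene (array([0.47674121, 0.13636269]), -13.268524169921875, array([55.8, 54.4]))
top [[0.6333, -0.0729], [0.6264, 0.0369], [0.6185, 0.1464]] [0.62606463 0.0368121 ] 3.884157533228203
top (array([ 0.48355634, -0.14592062]), -4.799308776855469, array([52. , 52.9]))
top (array([0.46931696, 0.00263224]), 19.056303024291992, array([53.7, 52. ]))
top (array([0.47542578, 0.13231474]), -13.635795593261719, array([53., 53.]))
```

```bash
cat >> h.py <<'E'
def O(yaw): return (R.from_euler('z',yaw,degrees=True)*R.from_euler('x',180,degrees=True)).as_rotvec()
def go(x,y,z,yaw): r.move_to([x,y,z],O(yaw))
def st(s=''):
    print(s,'t',round(r.current_time(),1),'tcp',np.round(r.current_tcp_pos(),4),'gap',round(r.current_finger_gap(),4),'F',np.round(r.current_ft_force(),1),flush=True)
B=np.radians(3.9)
def bay(k,c=(.6253,.0382)):
    o=(k-2)*.11; return np.array(c)+o*np.array([-np.sin(B),np.cos(B)])
def lamp_pick(x,y,a,first=90,zg=.019):
    """centre by a grip across, then along; ends holding lamp with jaw yaw a"""
    go(x,y,.10,a+first); r.grip(.087)
    r.move_l([x,y,zg],velocity=.25); r.grip(.04,12); st('g1')
    r.grip(.087); r.move_l([x,y,.08],velocity=.3)
    go(x,y,.08,a); r.move_l([x,y,zg],velocity=.25); r.grip(.04,20); st('g2')
    r.move_l([x,y,.10],velocity=.25)
E
python3 - <<'E'
from h import *
st()
lamp_pick(.4838,-.1445,-4.7,-90)
st('lifted')
b=bay(1)
go(*b,.10,3.9); st('above')
E
```

```text
t 0.9 tcp [ 0.2715 -0.618   0.2014] gap 0.087 F [0.1 0.3 0.1]
g1 t 4.2 tcp [ 0.484  -0.1448  0.0194] gap 0.0534 F [-0.  -0.7  5.1]
g2 t 7.7 tcp [ 0.4841 -0.1446  0.0194] gap 0.0529 F [-0.1  0.3  4.2]
lifted t 8.2 tcp [ 0.4831 -0.1447  0.0997] gap 0.053 F [-1.4 -0.6 -2.7]
above t 8.9 tcp [ 0.6312 -0.0713  0.0974] gap 0.0526 F [ 0.  -0.5 -2.9]
```

```bash
cat >> h.py <<'E'
def lamp_place(k,zg=.019):
    b=bay(k); go(*b,.10,3.9); r.move_l([*b,.04],velocity=.25); r.move_l([*b,zg+.0065],velocity=.08); st('placed')
    r.grip(.072); st('open'); r.move_l([*b,.10],velocity=.3)
E
python3 - <<'E'
from h import *
lamp_place(1); 
r.move_l([.50,-.30,.2],velocity=.5)
st()
for c in("top","scene"):
    p,W=look(c); np.save(f"pics/{c}1.npy",p)
    for l in lids(c,W): print(c,l)
    rr=fit(W,bay(1),.045,.043,.0525); print(c,'bay1 lamp',rr[0],rr[3],bay(1))
    cv2.imwrite(f"pics/r1_{c}.png",rect(c,p,.048,.44,.72,-.2,.2,.0005)[...,::-1])
E
```

```text
placed t 9.9 tcp [ 0.6329 -0.0715  0.0259] gap 0.0529 F [ 0.1 -0.4 -2.1]
open t 10.6 tcp [ 0.6328 -0.0716  0.0255] gap 0.0717 F [ 0.3  0.1 -0.1]
 t 11.7 tcp [ 0.4987 -0.3003  0.1988] gap 0.0722 F [0.2 0.9 0.4]
top (array([0.46917126, 0.00282165]), 20.20326805114746, array([53. , 53.8]))
top (array([0.47563864, 0.13240735]), -11.557937622070312, array([53.4, 53. ]))
top bay1 lamp ((632.61962890625, -71.5462417602539), (52.52217483520508, 52.960105895996094), 5.057663440704346) 0.046769031009552986 [ 0.63278168 -0.07154527]
scene (array([0.47039603, 0.00790648]), 20.796363830566406, array([62.1, 52.5]))
scene (array([0.47517203, 0.13670651]), -13.631149291992188, array([54., 56.]))
scene bay1 lamp ((632.7144775390625, -66.63874816894531), (56.936424255371094, 56.78484344482422), 8.298568725585938) 0.047455324649207486 [ 0.63278168 -0.07154527]
```

View pics/r1_top.png

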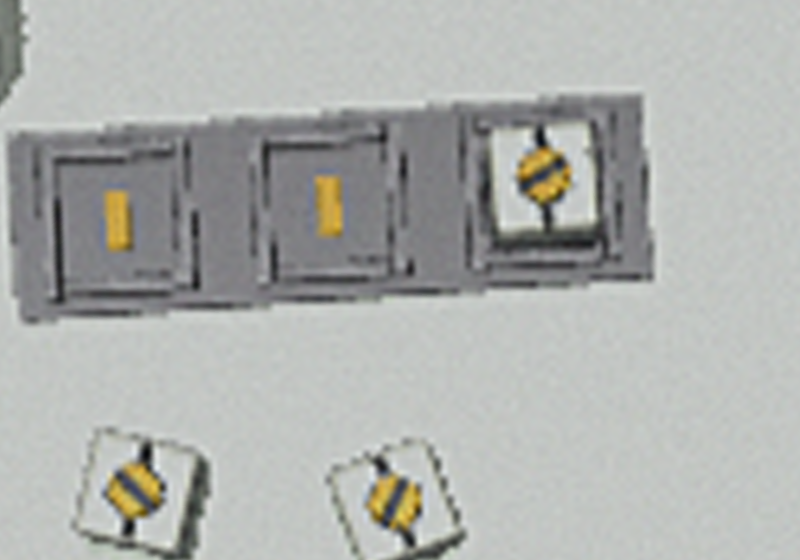

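View pics/r1_scene.png

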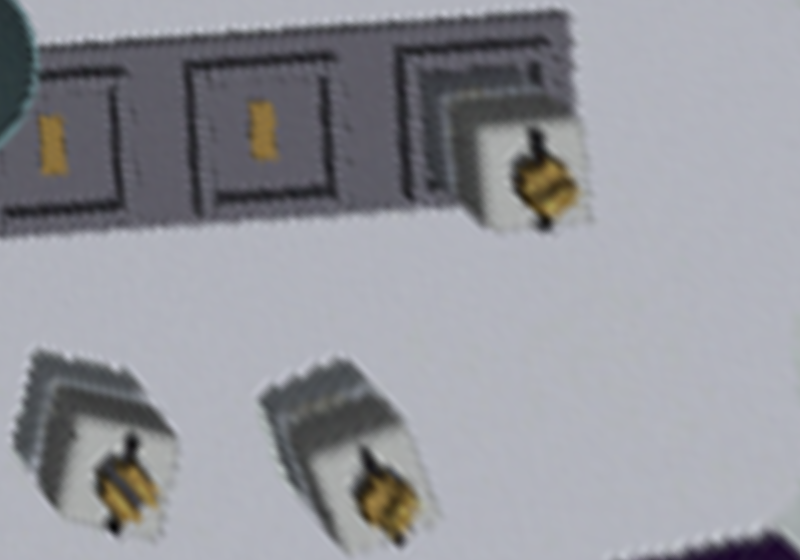

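```bash
sed -i 's/c=(.6253,.0382)/c=(.6259,.0370)/' h.py; python3 - <<'E'
from h import *
def near(y0):
    p,W=look("top");L=lids("top",W);print(L);return L
L=near(0)
l=[q for q in L if q[0][1]<.07][0]
lamp_pick(*l[0],l[1],-90); lamp_place(2)
r.move_l([.45,-.12,.2],velocity=.5)
L=near(0); l=L[-1]
lamp_pick(*l[0],l[1],-90); lamp_place(3)
r.move_l([.45,-.15,.2],velocity=.5)
st()
p,W=look("top"); np.save("pics/top2.npy",p)
for k in(1,2,3):
    print(k,bay(k),fit(W,bay(k),.045,.043,.0525))
cv2.imwrite("pics/r2_top.png",rect("top",p,.053,.56,.70,-.12,.2,.0004)[...,::-1])
E
```

```text
[(array([0.46919351, 0.00317069]), 18.929401397705078, array([53.9, 52.9])), (array([0.47543536, 0.13264911]), -13.845687866210938, array([53.2, 53.1]))]
g1 t 15.2 tcp [0.4694 0.0031 0.0193] gap 0.0533 F [-0.7 -1.2  4.3]
g2 t 18.7 tcp [0.4695 0.0031 0.0193] gap 0.0529 F [-0.9  0.3  3.8]
placed t 20.6 tcp [0.626  0.037  0.0259] gap 0.0529 F [ 0.8 -0.1 -2.7]
open t 21.3 tcp [0.6259 0.037  0.0255] gap 0.072 F [-0.2 -0.   0.5]
[(array([0.47534143, 0.1326004 ]), -13.069839477539062, array([52.4, 53.1]))]
g1 t 26.4 tcp [0.4756 0.1326 0.0193] gap 0.0529 F [-0.9 -1.3  2.5]
g2 t 29.9 tcp [0.4755 0.1325 0.0193] gap 0.0528 F [ 0.4 -1.9  4. ]
placed t 31.7 tcp [0.6185 0.1467 0.0259] gap 0.0526 F [-0.4  0.5 -2.4]
open t 32.4 tcp [0.6184 0.1468 0.0255] gap 0.072 F [ 0.6  0.3 -0.1]
 t 33.9 tcp [ 0.4498 -0.1489  0.1994] gap 0.0723 F [0.4 0.4 0.7]
1 [ 0.63338168 -0.07274527] (((631.8648071289062, -71.98815155029297), (53.66801834106445, 52.879940032958984), 6.400844097137451), array([ 0.63094991, -0.07034327]), 205, np.float64(0.0469715712162071))
2 [0.6259 0.037 ] (((624.8871459960938, 37.63093566894531), (54.02177047729492, 52.63609313964844), 1.3665417432785034), array([0.6229405 , 0.03729877]), 207, np.float64(0.04705194500638554))
3 [0.61841832 0.14674527] (((617.8001708984375, 146.9922637939453), (52.520835876464844, 52.38907241821289), 5.550053119659424), array([0.61623791, 0.14605334]), 205, np.float64(0.04735573258653614))
```

View pics/r2_top.png

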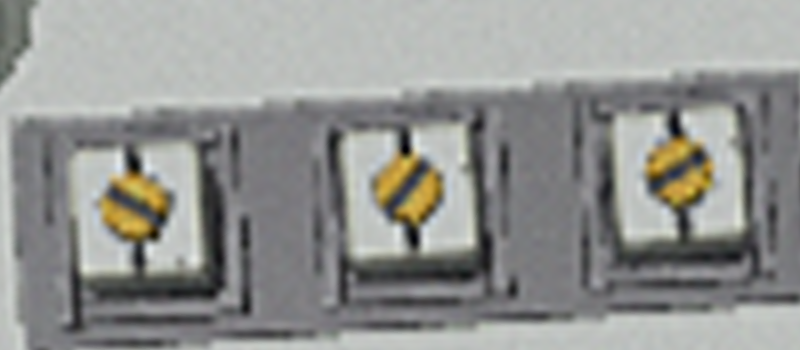

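```bash
cat >> h.py <<'E'
HX=np.array([.5052,-.3192]); HY=5.6
def knob(q,dz=-.007):
    a=np.radians(HY);s=.09*np.sin(q-.6)
    return [HX[0]+s*np.cos(a),HX[1]+s*np.sin(a),.05+.09*np.cos(q-.6)+dz]
def lever_view(name):
    p,W=look("scene"); crop(p,165,125,80,80,7,f"pics/{name}_s.png")
    p,W=look("top"); cv2.imwrite(f"pics/{name}_t.png",rect("top",p,.13,.42,.58,-.40,-.24,.0003)[...,::-1])
    m=(W[...,2]>.118)&(np.hypot(W[...,0]-HX[0],W[...,1]-HX[1])<.08)
    q=W[m];k=np.median(q,0);rr=cv2.minAreaRect((q[:,:2]*1000).astype(np.float32))
    off=(np.array(rr[0])/1000-HX)@[np.cos(np.radians(HY)),np.sin(np.radians(HY))]
    print('knob',np.round(rr[0],1),np.round(rr[1],1),'off',round(off,4),'q',.6+np.arcsin(off/.09),'ztop',np.percentile(q[:,2],90))
E
python3 - <<'E'
from h import *
lever_view('lv0')
q0=.16;k=knob(q0)
go(k[0],k[1],.20,HY); r.grip(.05); r.move_l(k,velocity=.15); st('at')
r.grip(.015,5); st('gripped')
for q in np.arange(q0+.1,.951,.0988): 
    r.move_l(knob(q),velocity=.08)
r.move_l(knob(.95),velocity=.05)
st('run'); print(knob(.95))
r.grip(.05); r.move_l([*knob(.95)[:2],.22],velocity=.25)
r.move_l([.5,-.1,.25],velocity=.5)
lever_view('lv1')
st()
E
```

```text
knob [ 467.4 -335.8] [12.   1.2] off -0.0392 q 0.14936902861381418 ztop 0.1395475222200142
at t 36.1 tcp [ 0.4677 -0.3229  0.125 ] gap 0.0501 F [ 1.2  0.4 -0.4]
gripped t 37.0 tcp [ 0.467  -0.3229  0.1244] gap 0.0153 F [-0.8  0.5  0.3]
run t 39.2 tcp [ 0.5361 -0.3159  0.1274] gap 0.0151 F [ 0.4 -0.6  0.7]
[np.float64(0.5359135164036023), np.float64(-0.3161885133864698), np.float64(0.1275435441562641)]
knob [ 465.  -324.5] [18.3 27.9] off -0.0405 q 0.1333380445954484 ztop 0.1406858613904435
 t 41.2 tcp [ 0.4994 -0.1016  0.2489] gap 0.0501 F [ 0.3 -0.1  0.1]
```

View pics/lv1_s.png

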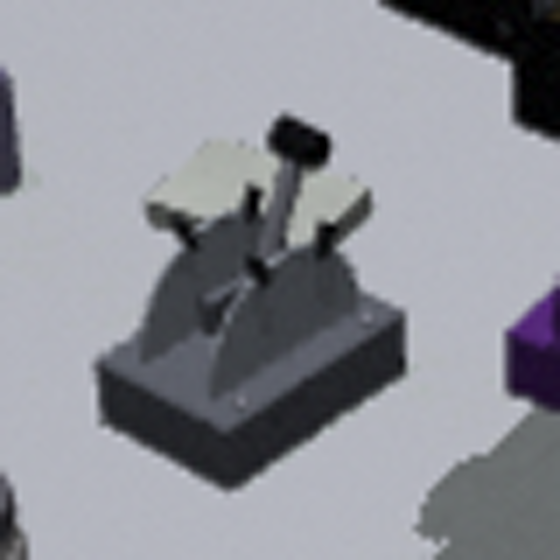

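View pics/lv1_t.png

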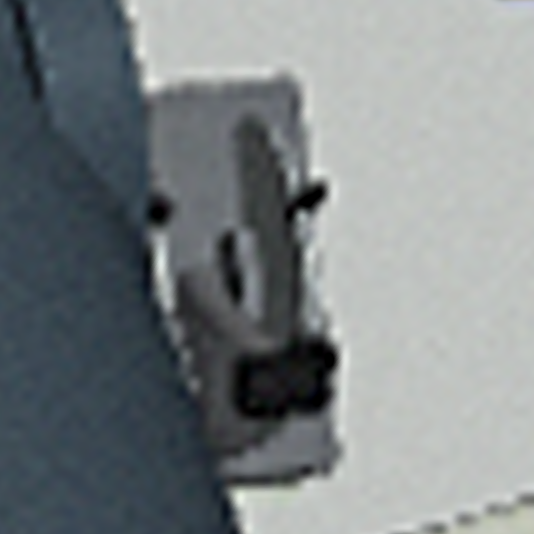

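```bash
cat >> h.py <<'E'
def OL(q):
    a=R.from_euler('z',HY,degrees=True)
    return (a*R.from_euler('y',q-.6)*R.from_euler('x',180,degrees=True)).as_rotvec()
def LP(q,rad=.075):
    a=np.radians(HY);s=rad*np.sin(q-.6)
    return [HX[0]+s*np.cos(a),HX[1]+s*np.sin(a),.05+rad*np.cos(q-.6)]
E
python3 - <<'E'
from h import *
for q in(-.05,0,.15,.4,.6,.8,.95,1.0):
    for rad in(.075,.15):
        a=kin.ik(LP(q,rad),OL(q));print(q,rad,None if a is None else np.round(a,2))
E
```

```text
-0.05 0.075 [ 1.79  0.65 -1.24  2.2   0.53  0.26  0.39]
-0.05 0.15 [ 2.    0.49 -1.33  2.19 -0.05  0.39  0.95]
0 0.075 [ 1.75  0.62 -1.22  2.17  0.5   0.31  0.38]
0 0.15 [ 1.97  0.49 -1.35  2.16  0.08  0.44  0.79]
0.15 0.075 [ 1.6   0.55 -1.14  2.08  0.45  0.48  0.34]
0.15 0.15 [ 1.83  0.47 -1.33  2.05  0.29  0.62  0.5 ]
0.4 0.075 [ 1.37  0.56 -1.06  1.91  0.54  0.82  0.17]
0.4 0.15 [ 1.48  0.47 -1.16  1.86  0.42  0.94  0.27]
0.6 0.075 [ 1.19  0.63 -1.    1.76  0.59  1.09  0.08]
0.6 0.15 [ 1.23  0.56 -1.07  1.69  0.52  1.21  0.14]
0.8 0.075 [ 1.03  0.72 -0.94  1.61  0.63  1.34  0.03]
0.8 0.15 [ 1.02  0.67 -0.98  1.5   0.59  1.47  0.07]
0.95 0.075 [ 0.91  0.79 -0.89  1.49  0.65  1.52  0.01]
0.95 0.15 [ 0.88  0.77 -0.92  1.36  0.62  1.66  0.04]
1.0 0.075 [ 0.88  0.82 -0.87  1.45  0.65  1.58  0.01]
1.0 0.15 [ 0.84  0.8  -0.9   1.31  0.63  1.71  0.04]
```

```bash
python3 - <<'E'
from h import *
q0=.14
r.move_to(LP(q0,.17),OL(q0)); r.move_l(LP(q0),velocity=.15); st('at')
r.grip(.010,12); st('gripped'); print(LP(q0))
if r.current_finger_gap()>.017:
    for q in np.linspace(q0,.95,10)[1:]:
        r.move_l(LP(q),frame=OL(q),velocity=.08)
    st('run'); print(LP(.95))
    r.grip(.045); q=.95
else: q=q0; r.grip(.05)
r.move_l(LP(q,.17),velocity=.25)
r.move_to([.45,0.05,.25],O(0))
lever_view('lv2')
st()
E
```

```text
at t 43.0 tcp [ 0.4731 -0.3217  0.118 ] gap 0.0501 F [-0.3 -0.3 -0.1]
gripped t 43.8 tcp [ 0.4721 -0.3227  0.1175] gap 0.013 F [-1.6  1.3  4. ]
[np.float64(0.47206280098333875), np.float64(-0.32244913077152104), np.float64(0.11720393731441439)]
knob [ 467.  -323.8] [22.5 27. ] off -0.0385 q 0.1579886732231553 ztop 0.14001719851011507
 t 46.7 tcp [0.45   0.0484 0.2494] gap 0.0499 F [-0.5 -0.7  0.4]
```

View pics/lv2_s.png

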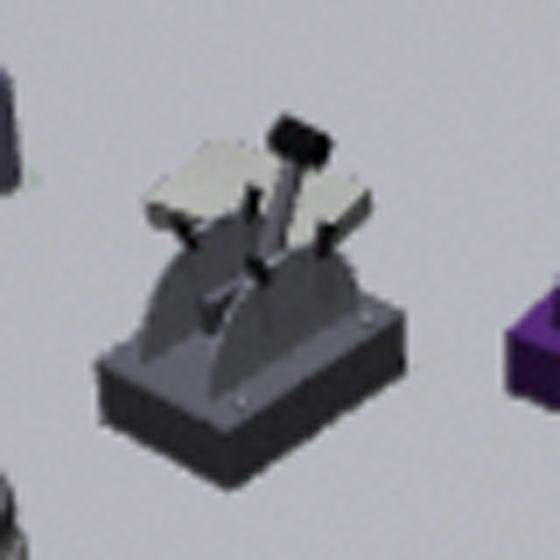

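View pics/lv2_t.png

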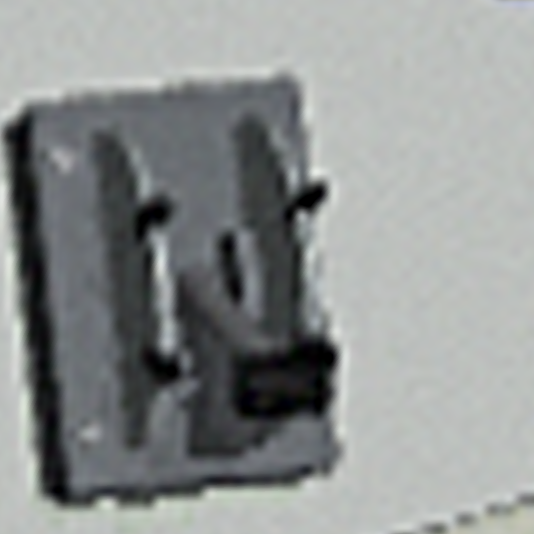

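```bash
python3 - <<'E'
from h import *
q0=.16
r.move_to(LP(q0,.17),OL(q0)); r.move_l(LP(q0,.076),velocity=.15); st('at')
p,W=look("scene"); crop(p,155,95,90,90,6,"pics/g0.png")
r.grip(.010,12); st('gripped')
p,W=look("scene"); crop(p,155,95,90,90,6,"pics/g1.png")
r.grip(.045);st('re')
E
```

```text
at t 48.9 tcp [ 0.4737 -0.322   0.1194] gap 0.0501 F [ 0.   0.4 -0.1]
gripped t 49.9 tcp [ 0.4728 -0.3226  0.1191] gap 0.0107 F [-5.4 -0.6  6.1]
re t 50.8 tcp [ 0.473  -0.3224  0.1188] gap 0.0448 F [0.3 0.5 0.1]
```

View pics/g0.png

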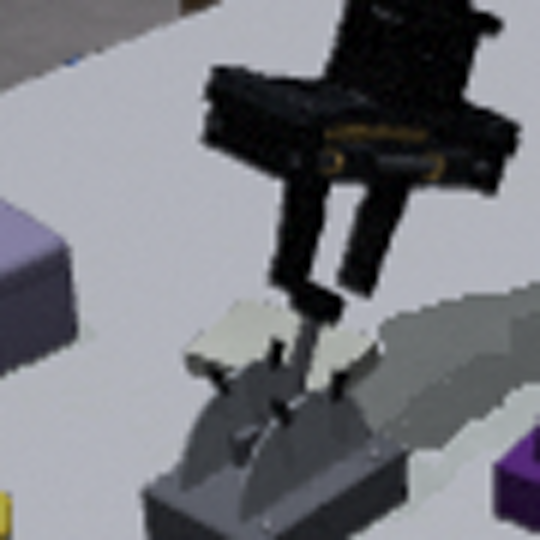

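View pics/g1.png

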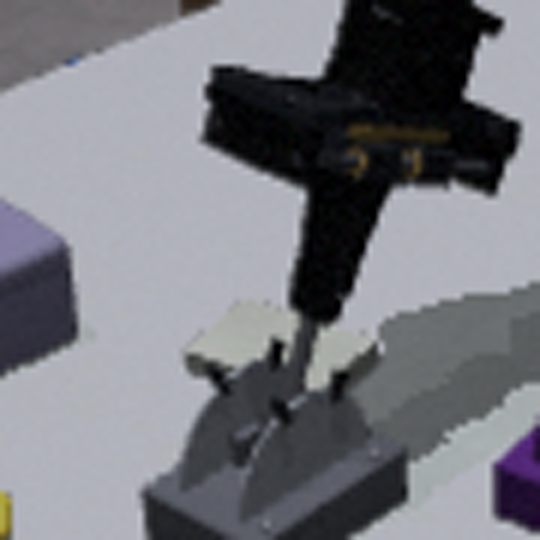

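```bash
python3 - <<'E'
from h import *
T=R.from_rotvec(r.current_ee_rot()).as_matrix();t=r.current_tcp_pos();print(np.round(T,3).tolist())
for n,o in(("tcp",0),("-tip",-.0325),("+tip",.0325)):
    print(n,(proj("scene",t+T[:,0]*o)-[155,95])*6)
print('knob',(proj("scene",[.467,-.3238,.131])-[155,95])*6, (proj("scene",LP(.16,.09))-[155,95])*6)
p,W=look("scene")
m=(W[...,2]>.10)&(W[...,2]<.145)&(np.hypot(W[...,0]-.467,W[...,1]+.323)<.06)
crop(p,155,95,90,90,6,"pics/g2.png")
vv,uu=np.nonzero(m)
for v,u in zip(vv,uu):
    if W[v,u,2]<.137: print((u-155)*6,(v-95)*6,np.round(W[v,u],3),p[v,u].sum(),end=' | ')
E
```

```text
[[0.9, 0.098, 0.424], [0.088, -0.995, 0.042], [0.426, 0.0, -0.905]]
tcp [301.97344879 322.70385954]
-tip [338.46064318 321.84907579]
+tip [264.27489783 323.58702169]
knob [307.45866628 299.19980485] [308.37323987 299.18658155]
336 264 [ 0.436 -0.334  0.136] 237 | 348 264 [ 0.432 -0.329  0.137] 34 | 336 270 [ 0.436 -0.335  0.132] 228 | 372 270 [ 0.426 -0.315  0.137] 137 | 336 276 [ 0.444 -0.326  0.135] 146 | 342 276 [ 0.44  -0.325  0.134] 43 | 348 276 [ 0.438 -0.322  0.134] 55 | 354 276 [ 0.438 -0.317  0.137] 55 | 360 276 [ 0.434 -0.316  0.135] 45 | 366 276 [ 0.43  -0.316  0.134] 14 | 372 276 [ 0.425 -0.317  0.131] 190 | 336 282 [ 0.442 -0.328  0.129] 192 | 342 282 [ 0.442 -0.322  0.132] 68 | 348 282 [ 0.442 -0.318  0.134] 40 | 354 282 [ 0.437 -0.318  0.132] 49 | 360 282 [ 0.435 -0.315  0.132] 18 | 366 282 [ 0.434 -0.311  0.134] 15 | 348 288 [ 0.437 -0.323  0.126] 205 | 354 288 [ 0.438 -0.317  0.129] 115 | 360 288 [ 0.439 -0.311  0.132] 53 | 366 288 [ 0.432 -0.314  0.128] 89 | 288 294 [ 0.475 -0.33   0.135] 177 | 330 294 [ 0.458 -0.315  0.135] 23 | 354 294 [ 0.441 -0.314  0.128] 358 |
[... 1274 characters left out ...]
0 330 [ 0.479 -0.317  0.119] 168 | 306 330 [ 0.471 -0.321  0.114] 151 | 312 330 [ 0.471 -0.317  0.116] 153 | 294 336 [ 0.482 -0.319  0.116] 225 | 300 336 [ 0.48  -0.316  0.116] 154 | 306 336 [ 0.476 -0.316  0.115] 145 | 312 336 [ 0.475 -0.311  0.116] 253 | 294 342 [ 0.482 -0.32   0.111] 202 | 300 342 [ 0.478 -0.319  0.11 ] 160 | 306 342 [ 0.479 -0.313  0.113] 143 | 288 348 [ 0.481 -0.326  0.104] 329 | 294 348 [ 0.483 -0.319  0.108] 181 | 300 348 [ 0.479 -0.318  0.106] 154 | 306 348 [ 0.477 -0.315  0.107] 146 | 288 354 [ 0.484 -0.322  0.103] 281 | 294 354 [ 0.483 -0.319  0.104] 188 | 300 354 [ 0.477 -0.32   0.101] 149 | 294 360 [ 0.483 -0.318  0.1  ] 172 | 234 366 [ 0.512 -0.336  0.101] 406 |
```

View pics/g2.png

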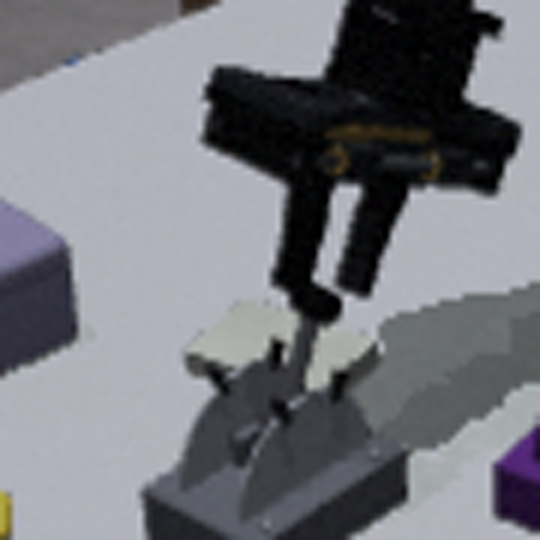

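```bash
python3 - <<'E'
from h import *
q0=.16
r.move_l(LP(q0,.062),velocity=.1); st('at')
p,W=look("scene"); crop(p,155,95,90,90,6,"pics/g3.png")
r.grip(.010,12); st('gripped')
p,W=look("scene"); crop(p,155,95,90,90,6,"pics/g4.png")
E
```

```text
at t 51.1 tcp [ 0.4788 -0.3213  0.1058] gap 0.0452 F [-0.6  0.9 -0.9]
gripped t 51.8 tcp [ 0.4789 -0.3219  0.1062] gap 0.0195 F [-1.7 -1.   1.4]
```

View pics/g4.png

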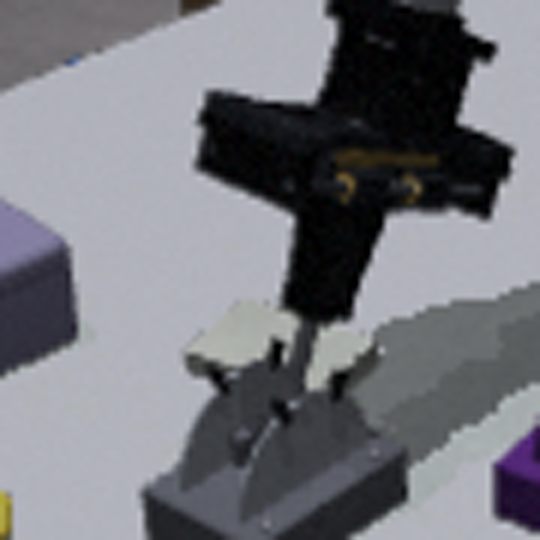

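View pics/g3.png

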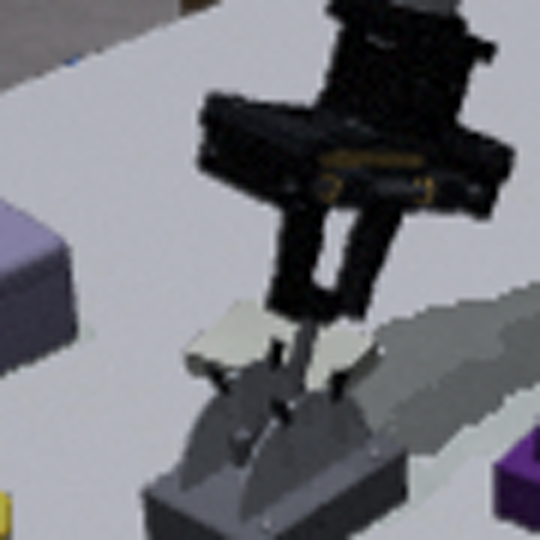

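```bash
python3 - <<'E'
from h import *
q0=.16;rd=.062
for q in np.linspace(q0,.95,10)[1:]: r.move_l(LP(q,rd),frame=OL(q),velocity=.07)
st('run'); print(np.round(LP(.95,rd),4))
r.grip(.045); r.move_l(LP(.95,.17),velocity=.25)
r.move_to([.45,0.05,.25],O(0))
lever_view('lv3'); st()
E
```

```text
run t 54.1 tcp [ 0.5263 -0.3171  0.1077] gap 0.0193 F [ 2.1 -1.5  1.2]
[ 0.5264 -0.3171  0.1082]
knob [ 535.3 -315.8] [26.6 19.2] off 0.0303 q 0.943432140990668 ztop 0.1443838687798316
 t 57.0 tcp [0.4509 0.0489 0.2498] gap 0.045 F [0.5 0.9 0.1]
```

View pics/lv3_s.png

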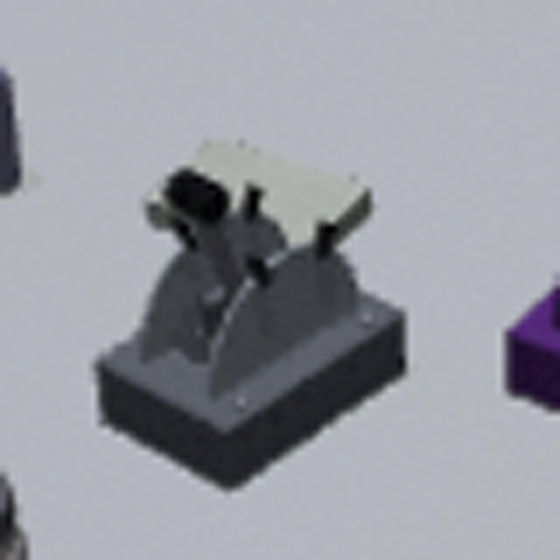

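View pics/lv3_t.png

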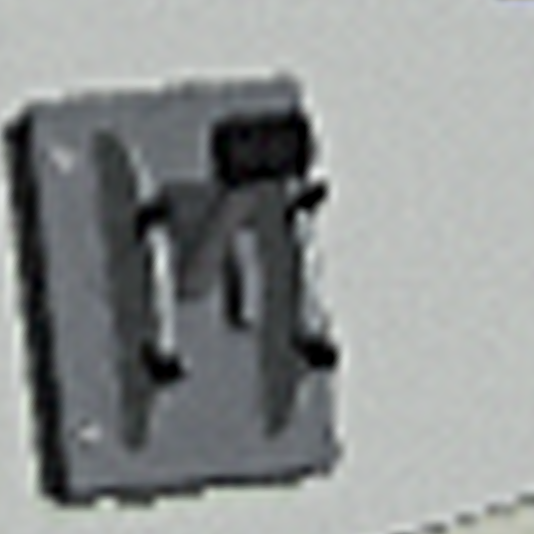

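```bash
python3 - <<'E'
from h import *
a=np.radians(HY);e=np.array([np.cos(a),np.sin(a)])
for L,Rr,n in(((153,213),(307,197),'run'),((165,365),(320,352),'off')):
    m=(np.array(L)+Rr)/2
    for z in((.1,.105) if n=='run' else (.094,.1)):
        w=ray("top",*proj("top",[.58-m[1]*.0003,-.24-m[0]*.0003,.13]),z);print(n,z,w,(w[:2]-HX)@e)
E
```

```text
run 0.1 [ 0.52278845 -0.31761074  0.1       ] 0.01765958869023402
run 0.105 [ 0.52207371 -0.31617562  0.105     ] 0.01708830224141204
off 0.094 [ 0.47602706 -0.32321067  0.094     ] -0.02942508012504917
off 0.1 [ 0.47543088 -0.32146722  0.1       ] -0.02984828137853404
```

```bash
python3 - <<'E'
from h import *
p,W=look("top"); rr=fit(W,(.47,.29),.04,.100,.120);print(rr)
x,y=.4703,.2903; yw=-21
go(x,y,.16,yw+90); r.grip(.06); r.move_l([x,y,.060],velocity=.2); r.grip(.015,10); st('g1')
r.grip(.06); r.move_l([x,y,.14],velocity=.3); go(x,y,.14,yw); r.move_l([x,y,.060],velocity=.2); r.grip(.015,30); st('g2')
r.move_l([x,y,.17],velocity=.2); st('up')
p,W=look("scene"); crop(p,310,150,80,110,5.4,"pics/tl_s.png")
p,W=look("top"); crop(p,130,200,70,60,8,"pics/tl_t.png")
E
```

```text
(((470.4847717285156, 290.7424011230469), (26.054569244384766, 25.604719161987305), 67.87760925292969), array([0.46905812, 0.28934263]), 82, np.float64(0.11343927453439984))
g1 t 60.0 tcp [0.4705 0.2903 0.0602] gap 0.0256 F [-1.2 -0.9  2.2]
g2 t 63.7 tcp [0.4704 0.2903 0.0603] gap 0.0257 F [-0.5 -0.6  1.6]
up t 64.4 tcp [0.4697 0.2895 0.1689] gap 0.0255 F [-0.4  0.2 -1.7]
```

View pics/tl_s.png

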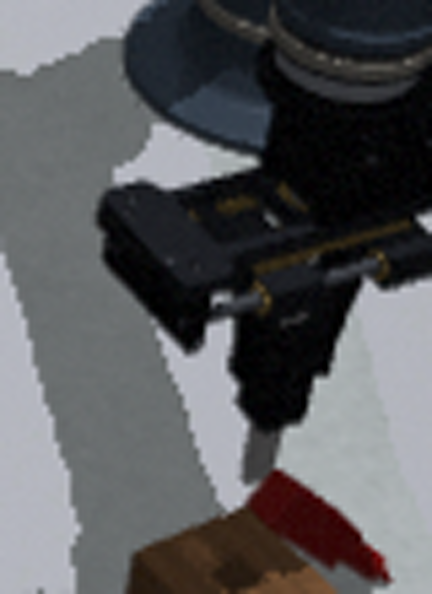

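```bash
python3 - <<'E'
from h import *
r.move_l([.47,.29,.2],velocity=.3)
for k,yw in enumerate((-51,39)):
    go(.50,.16,.20,yw)
    p,W=look("scene"); u,v=proj("scene",[.50,.16,.15]).astype(int); print(u,v)
    crop(p,u-25,v-45,50,70,8,f"pics/bl{k}.png")
a=cv2.imread("pics/bl0.png");b=cv2.imread("pics/bl1.png");cv2.imwrite("pics/bl.png",np.hstack([a,b]));st()
p,W=look("top");np.save("pics/top3.npy",p)
im=rect("top",p,.056,.56,.70,-.12,.2,.0004)
cv2.imwrite("pics/r3_top.png",im[...,::-1])
E
```

```text
312 212
312 212
 t 66.8 tcp [0.4999 0.1604 0.2   ] gap 0.026 F [ 0.7  0.1 -0.6]
```

View pics/bl.png

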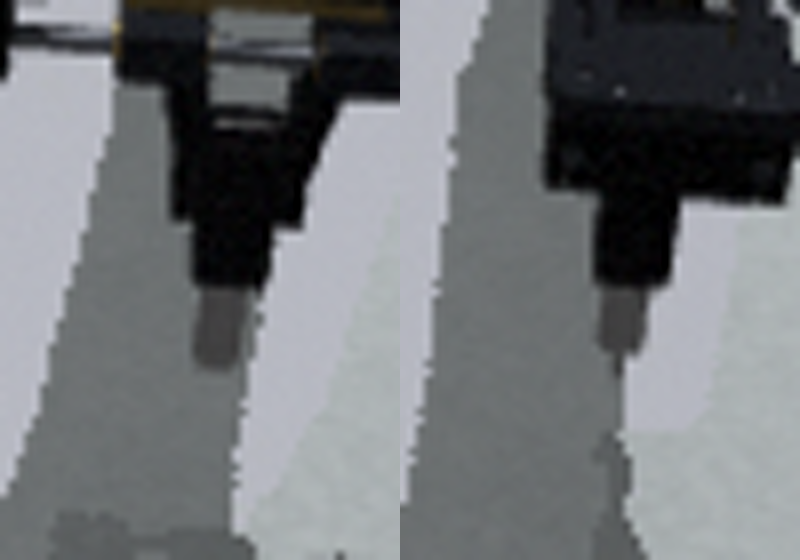

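View pics/r3_top.png

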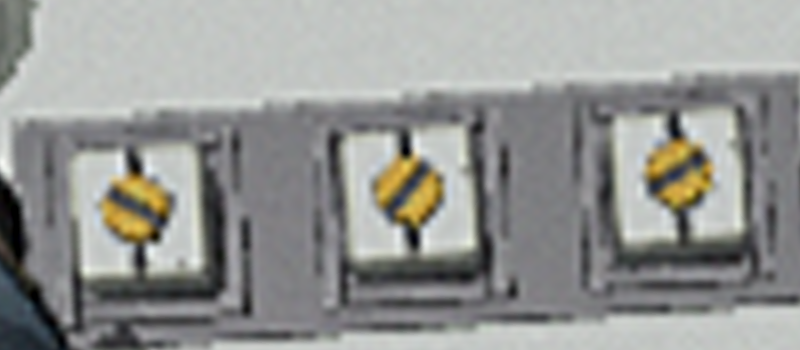

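```bash
cat >> h.py <<'E'
LAMP={1:np.array([.6328,-.0716]),2:np.array([.6259,.0370]),3:np.array([.6185,.1468])}
def slot(p,k,c="top",dbg=False):
    """screw slot yaw (deg, world, mod 180) and brass centre"""
    x,y=LAMP[k];h=.03
    im=rect(c,p,.054,x-h,x+h,y-h,y+h,.00025)
    hsv=cv2.cvtColor(im,cv2.COLOR_RGB2HSV)
    br=((hsv[...,1]>110)&(hsv[...,0]>10)&(hsv[...,0]<35)&(hsv[...,2]>70)).astype(np.uint8)
    br=cv2.morphologyEx(br,cv2.MORPH_OPEN,np.ones((5,5),np.uint8))
    hull=cv2.convexHull(np.argwhere(br)[:,::-1].astype(np.int32));(cx,cy),rad=cv2.minEnclosingCircle(hull)
    M=cv2.moments(hull);cx,cy=M['m10']/M['m00'],M['m01']/M['m00']
    v,u=np.mgrid[0:im.shape[0],0:im.shape[1]];du,dv=u-cx,v-cy
    disk=np.hypot(du,dv)<.0095/.00025
    wgt=np.where(disk,np.clip(150-im.max(2).astype(float),0,None),0)
    X=-dv;Y=-du
    s2=(wgt*2*X*Y).sum();c2=(wgt*(X*X-Y*Y)).sum()
    yaw=np.degrees(.5*np.arctan2(s2,c2))
    return yaw,(x+h-cy*.00025,y+h-cx*.00025),rad*.25
E
python3 - <<'E'
from h import *
p=np.load("pics/top3.npy")
for k in(1,2,3): print(k,slot(p,k),LAMP[k])
E
```

```text
1 (np.float64(-58.62725853687945), (np.float64(0.6312240299983851), np.float64(-0.07180871184593023)), 14.440635681152344) [ 0.6328 -0.0716]
2 (np.float64(-38.77477699791948), (np.float64(0.6241036725539669), np.float64(0.0366264367816092)), 14.673555374145508) [0.6259 0.037 ]
3 (np.float64(61.172182120288745), (np.float64(0.6174313226965472), np.float64(0.14619987921969838)), 14.142160415649414) [0.6185 0.1468]
```

```bash
cat >> h.py <<'E'
ZT=.0503
def tz(x,y,z,v=.05): r.move_l([x,y,z+ZT],velocity=v)
def insert(k,yaw,off=(0,0),zend=.0508):
    x,y=LAMP[k]+np.array(off)
    go(x,y,.09+ZT,yaw); r.move_l([x,y,.060+ZT],velocity=.15); f0=r.current_ft_force()[2]
    for z in (.057,.0555,.054,.053,.052,.0514,zend):
        tz(x,y,z); r.dwell(.1); f=r.current_ft_force()[2]-f0
        print(round(z,4),round(r.current_tcp_pos()[2]-ZT,4),'fz',round(f,1),end=' | ')
        if f>8: print('STOP'); return z
    print(); return zend
def turn(k,z,yaw,y0,off=(0,0)):
    x,y=LAMP[k]+np.array(off); n=int(np.ceil(abs(yaw-y0)/12))
    for a in np.linspace(y0,yaw,n+1)[1:]: go(x,y,z+ZT,a)
    print('M',np.round(r.current_moment(),2)); st('turned')
E
python3 - <<'E'
from h import *
z=insert(2,-38.8)
st()
E
```

```text
0.057 0.0576 fz 0.3 | 0.0555 0.0555 fz 1.1 | 0.054 0.0539 fz 1.2 | 0.053 0.053 fz 1.3 | 0.052 0.052 fz 1.2 | 0.0514 0.0514 fz 1.7 | 0.0508 0.0508 fz 0.9 | 
 t 70.6 tcp [0.6259 0.037  0.1011] gap 0.0262 F [-1.1 -0.5 -0.2]
```

```bash
python3 - <<'E'
from h import *
turn(2,.0508,3.9+7.3,-38.8)
go(*LAMP[2],.0508+ZT,8.0)
x,y=LAMP[2]; r.move_l([x,y,.10+ZT],velocity=.15)
r.move_l([.50,-.15,.2],velocity=.5)
p,W=look("top");np.save("pics/top4.npy",p)
print(slot(p,2),fit(W,LAMP[2],.045,.043,.0525)); st()
cv2.imwrite("pics/r4.png",rect("top",p,.054,.585,.665,-.11,.19,.0004)[...,::-1])
E
```

```text
M [ 0.02 -0.12  0.02]
turned t 72.0 tcp [0.6259 0.0369 0.1011] gap 0.0257 F [-0.8 -0.  -1. ]
(np.float64(0.7438705046957005), (np.float64(0.6242358469978789), np.float64(0.03669138521781694)), 13.705763816833496) (((624.868896484375, 37.24205780029297), (52.86140060424805, 52.440757751464844), 7.938948154449463), array([0.62397256, 0.03749121]), 215, np.float64(0.04680767921068685))
 t 73.3 tcp [ 0.4995 -0.1494  0.1992] gap 0.026 F [ 0.5  0.5 -0.6]
```

View pics/r4.png

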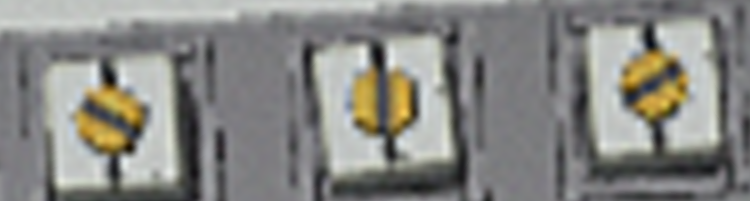

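```bash
cat >> h.py <<'E'
def avg(c,n=6): 
    ps=[];Ws=[]
    for _ in range(n):
        p,d=imaging.capture(c);ps.append(p.astype(float));Ws.append(np.where(d>0,d,np.nan))
    return np.mean(ps,0).clip(0,255).astype(np.uint8),cloud(c,np.nan_to_num(np.nanmedian(Ws,0)))
def rel(p,W,k,dbg=None):
    x,y=LAMP[k];h=.04;res=.00025
    im=rect("top",p,.048,x-h,x+h,y-h,y+h,res);hsv=cv2.cvtColor(im,cv2.COLOR_RGB2HSV)
    wh=((im.min(2)>165)).astype(np.uint8)
    n,lab,stt,_=cv2.connectedComponentsWithStats(wh)
    v,u=np.mgrid[0:im.shape[0],0:im.shape[1]]
    # lid = white components within 30mm
    ctr=im.shape[0]/2; near=np.hypot(u-ctr,v-ctr)<.042/res
    pts=np.argwhere((wh>0)&near)
    # keep comps of decent size whose centroid is near
    keep=[q for q in range(1,n) if stt[q,4]>600 and np.hypot(*( _[q]-ctr))<.022/res]
    m=np.isin(lab,keep); m=cv2.morphologyEx(m.astype(np.uint8),cv2.MORPH_OPEN,np.ones((9,9),np.uint8))
    rr=cv2.minAreaRect(np.argwhere(m)[:,::-1].astype(np.float32))
    lid=-rr[2]; lid=(lid+45)%90-45   # image -> world: world angle = -(image angle) modulo 90
    cx,cy=rr[0]
    du,dv=u-cx,v-cy;X=-dv;Y=-du;rad=np.hypot(X,Y)*res
    a=np.degrees(np.arctan2(Y,X)); da=(a-lid+90)%180-90
    w=np.where((rad>.0150)&(rad<.0215)&(abs(da)<28),np.clip(140-im.max(2).astype(float),0,None),0)
    up=w*(X>0);dn=w*(X<0)
    cu=np.array([(up*X).sum()/up.sum(),(up*Y).sum()/up.sum()]);cd=np.array([(dn*X).sum()/dn.sum(),(dn*Y).sum()/dn.sum()])
    e=cu-cd; rib=np.degrees(np.arctan2(e[1],e[0]))
    s=slot(p,k)[0]
    f=fit(W,LAMP[k],.045,.043,.0525)[0]
    print(f'lamp{k} rib {rib:.1f} lid {lid:.1f} size {np.round(np.array(rr[1])*res*1000,1)} fit {(f[2]+45)%90-45:.1f} slot {s:.1f}  rel(rib) {s-rib:.1f}', 'lidc',np.round((x+h-cy*res,y+h-cx*res),4))
    if dbg: cv2.imwrite(dbg,cv2.resize(rect("top",p,.054,x-h,x+h,y-h,y+h,res),None,fx=1.6,fy=1.6)[...,::-1])
    return s-rib
E
python3 - <<'E'
from h import *
p,W=avg("top")
for k in(1,2,3): rel(p,W,k,f"pics/rel{k}.png")
ims=[cv2.imread(f"pics/rel{k}.png")[:, :] for k in(3,2,1)];cv2.imwrite("pics/rel.png",cv2.resize(np.hstack(ims),(798,266)))
E
```

```text
lamp1 rib 4.7 lid 4.3 size [50.  49.6] fit 6.1 slot -59.0  rel(rib) -63.7 lidc [ 0.6315 -0.0717]
lamp2 rib 7.6 lid 8.2 size [49.6 49.7] fit 7.8 slot 0.6  rel(rib) -7.0 lidc [0.6248 0.0367]
lamp3 rib 3.2 lid 4.0 size [49.8 49.7] fit 2.5 slot 61.0  rel(rib) 57.8 lidc [0.6173 0.1465]
```

View pics/rel2.png

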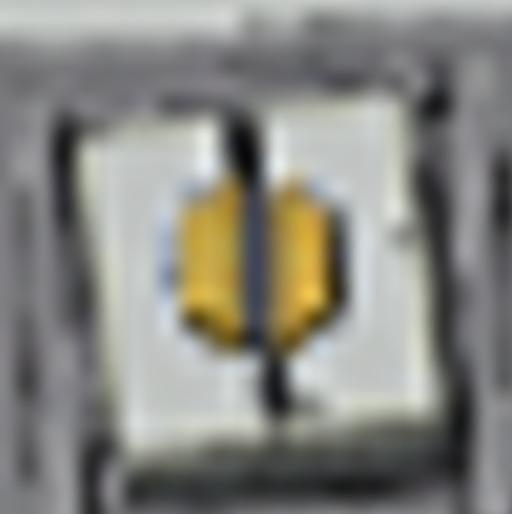

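```bash
cat >> h.py <<'E'
def job(k,y0,y1,zp=.0494,back=8):
    z=insert(k,y0)
    if z!=.0508: print('insertion stopped',z); return
    x,y=LAMP[k]; tz(x,y,zp); r.dwell(.1); st('press')
    turn(k,zp,y1,y0)
    tz(x,y,.0508); go(x,y,.0508+ZT,y1-np.sign(y1-y0)*back)
    r.move_l([x,y,.10+ZT],velocity=.15); r.move_l([.50,-.15,.2],velocity=.5)
    p,W=avg("top",4)
    for q in(1,2,3): rel(p,W,q,f"pics/rel{q}.png")
    st('done')
E
python3 - <<'E'
from h import *
job(2,.6,18.4)
E
```

```text
0.057 0.0576 fz -0.9 | 0.0555 0.0555 fz -0.8 | 0.054 0.054 fz 0.3 | 0.053 0.053 fz -1.0 | 0.052 0.052 fz -1.0 | 0.0514 0.0514 fz 0.2 | 0.0508 0.0508 fz -1.7 | 
press t 77.7 tcp [0.6262 0.0371 0.1001] gap 0.0261 F [-0.6 -1.1  3.6]
M [ 0.05 -0.05 -0.02]
turned t 78.2 tcp [0.6263 0.0371 0.1001] gap 0.026 F [0.3 0.3 4.6]
lamp1 rib 4.8 lid 4.2 size [50.2 49.6] fit 5.5 slot -58.8  rel(rib) -63.6 lidc [ 0.6314 -0.0717]
lamp2 rib 7.5 lid 8.0 size [49.9 49.9] fit 7.3 slot 10.3  rel(rib) 2.7 lidc [0.6248 0.0367]
lamp3 rib 3.2 lid 4.0 size [49.8 49.4] fit 1.4 slot 61.0  rel(rib) 57.8 lidc [0.6173 0.1463]
done t 80.0 tcp [ 0.5004 -0.1479  0.1993] gap 0.0258 F [-0.4 -0.  -1. ]
```

```bash
python3 - <<'E'
from h import *
job(1,-60,12.2)
job(3,61,-4.2)
E
```

```text
0.057 0.0576 fz 0.7 | 0.0555 0.0555 fz -0.1 | 0.054 0.0539 fz 1.0 | 0.053 0.053 fz 0.8 | 0.052 0.052 fz 0.2 | 0.0514 0.0514 fz -0.4 | 0.0508 0.0508 fz 0.5 | 
press t 84.4 tcp [ 0.6331 -0.0716  0.1001] gap 0.0259 F [-0.1  0.7  3.3]
M [-0.02  0.1   0.  ]
turned t 86.3 tcp [ 0.6331 -0.0716  0.1001] gap 0.0259 F [-0.6 -0.5  4.9]
lamp1 rib 4.9 lid 4.1 size [50.2 49.6] fit 4.8 slot 3.5  rel(rib) -1.4 lidc [ 0.6314 -0.0718]
lamp2 rib 7.5 lid 8.2 size [49.7 49.9] fit 6.9 slot 10.6  rel(rib) 3.0 lidc [0.6248 0.0367]
lamp3 rib 3.2 lid 4.0 size [49.9 49.6] fit 1.6 slot 61.0  rel(rib) 57.8 lidc [0.6173 0.1464]
done t 88.0 tcp [ 0.5006 -0.1486  0.1992] gap 0.0257 F [ 0.8 -0.2 -0.9]
0.057 0.0575 fz -1.0 | 0.0555 0.0555 fz -0.2 | 0.054 0.054 fz -1.1 | 0.053 0.053 fz -0.6 | 0.052 0.052 fz -0.4 | 0.0514 0.0514 fz -1.4 | 0.0508 0.0508 fz -0.6 | 
press t 92.4 tcp [0.6188 0.1469 0.1002] gap 0.0258 F [ 0.1 -0.4  3.4]
M [ 0.   -0.26 -0.03]
turned t 94.1 tcp [0.619  0.1468 0.1001] gap 0.0253 F [0.7 0.1 6.5]
lamp1 rib 4.9 lid 4.3 size [50.1 49.6] fit 5.9 slot 3.5  rel(rib) -1.4 lidc [ 0.6315 -0.0717]
lamp2 rib 7.5 lid 8.3 size [49.7 50. ] fit 7.8 slot 10.5  rel(rib) 3.0 lidc [0.6248 0.0366]
lamp3 rib 3.3 lid 4.0 size [49.8 49.7] fit 1.6 slot 5.7  rel(rib) 2.4 lidc [0.6173 0.1465]
done t 96.1 tcp [ 0.5003 -0.1479  0.1995] gap 0.0259 F [ 0.9  0.5 -0.8]
```

```bash
python3 - <<'E'
from h import *
job(2,10.4,-1.5,back=9)
job(3,5.7,-6.0,back=9)
ims=[cv2.imread(f"pics/rel{k}.png") for k in(3,2,1)];cv2.imwrite("pics/relA.png",cv2.resize(np.hstack(ims),(798,266)))
lever_view('lv4')
E
```

```text
0.057 0.0576 fz 0.2 | 0.0555 0.0555 fz 0.3 | 0.054 0.054 fz 1.1 | 0.053 0.053 fz -0.2 | 0.052 0.052 fz 0.7 | 0.0514 0.0514 fz 0.2 | 0.0508 0.0508 fz 1.4 | 
press t 100.1 tcp [0.6262 0.0371 0.1002] gap 0.0257 F [-0.7 -0.3  3.1]
M [-0.07 -0.17  0.  ]
turned t 100.4 tcp [0.6264 0.0371 0.1002] gap 0.0255 F [ 0.5 -0.3  3.8]
lamp1 rib 5.0 lid 4.4 size [50.  49.6] fit 5.6 slot 3.5  rel(rib) -1.5 lidc [ 0.6316 -0.0717]
lamp2 rib 7.5 lid 7.9 size [49.9 49.9] fit 8.6 slot 6.5  rel(rib) -1.1 lidc [0.6248 0.0367]
lamp3 rib 3.3 lid 4.0 size [50.1 49.6] fit 1.8 slot 5.5  rel(rib) 2.1 lidc [0.6174 0.1465]
done t 102.2 tcp [ 0.5004 -0.1479  0.1994] gap 0.0258 F [-0.4  0.6 -0.5]
0.057 0.0576 fz -1.3 | 0.0555 0.0555 fz -1.6 | 0.054 0.054 fz -0.7 | 0.053 0.053 fz -1.4 | 0.052 0.052 fz -1.8 | 0.0514 0.0514 fz -1.9 | 0.0508 0.0508 fz -1.5 | 
press t 106.6 tcp [0.6188 0.147  0.1002] gap 0.0253 F [-0.7 -0.1  3.3]
M [-0.1  -0.19  0.01]
turned t 106.9 tcp [0.6189 0.1469 0.1002] gap 0.0256 F [-0.1 -0.2  4.1]
lamp1 rib 4.9 lid 4.5 size [50.2 49.6] fit 5.9 slot 3.4  rel(rib) -1.5 lidc [ 0.6315 -0.0717]
lamp2 rib 7.5 lid 8.3 size [49.7 49.9] fit 8.3 slot 6.7  rel(rib) -0.8 lidc [0.6248 0.0366]
lamp3 rib 3.0 lid 3.5 size [50.  49.5] fit 1.6 slot 2.2  rel(rib) -0.9 lidc [0.6176 0.1465]
done t 108.9 tcp [ 0.5003 -0.148   0.1996] gap 0.0257 F [-0.5  0.1 -0.1]
  return _methods._mean(a, axis=axis, dtype=dtype,
  ret = um.true_divide(
h.py:70: RuntimeWarning: invalid value encountered in arcsin
  print('knob',np.round(rr[0],1),np.round(rr[1],1),'off',round(off,4),'q',.6+np.arcsin(off/.09),'ztop',np.percentile(q[:,2],90))
Traceback (most recent call last):
  File "h.py", line 70, in lever_view
    print('knob',np.round(rr[0],1),np.round(rr[1],1),'off',round(off,4),'q',.6+np.arcsin(off/.09),'ztop',np.percentile(q[:,2],90))
                                                                                                         ~~~~~~~~~~~~~^^^^^^^^^^^
IndexError: index -1 is out of bounds for axis 0 with size 0
```

View pics/relA.png

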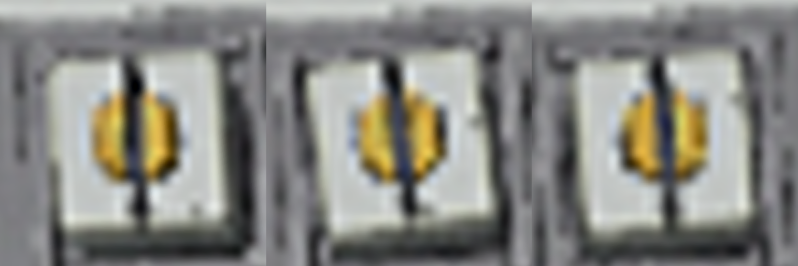

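```bash
python3 - <<'E'
from h import *
lx,ly=.4703,.2904
r.move_l([.45,.1,.22],velocity=.4)
go(lx,ly,.18,-21); r.move_l([lx,ly,.125],velocity=.15); f0=r.current_ft_force()
for z in(.112,.108,.104,.098,.09,.08,.07,.063,.0607):
    r.move_l([lx,ly,z],velocity=.08); f=r.current_ft_force()-f0; print(z,np.round(f,1),end=' ')
    if f[2]>10: print('STOP');break
else:
    st('in'); r.grip(.06); r.move_l([lx,ly,.18],velocity=.25)
    go(.46,.0,.25,-21)
    lever_view('lv5'); 
    p,W=look("scene"); crop(p,310,190,100,90,6,"pics/tool_s.png")
    p,W=avg("top",4); rr=fit(W,(.47,.29),.04,.100,.120);print(rr); st()
    for q in(1,2,3): rel(p,W,q)
E
```

```text
0.112 [0.6 0.2 0.1] 0.108 [0.8 0.8 0.4] 0.104 [ 0.2  0.7 -0. ] 0.098 [0.5 1.8 0.5] 0.09 [1.  0.5 1.2] 0.08 [-0.1  1.5  1.1] 0.07 [0.3 1.4 0.3] 0.063 [-0.9  1.4  0.5] 0.0607 [-0.   0.9  0.1] in t 113.5 tcp [0.4703 0.2904 0.0607] gap 0.0256 F [-0.5  0.2 -0.5]
knob [ 535.4 -316.6] [19.7 26.8] off 0.0303 q 0.9436108217877958 ztop 0.14436788344909304
(((469.9523010253906, 289.8272399902344), (25.95978546142578, 25.569503784179688), 68.9022445678711), array([0.46888834, 0.28853711]), 83, np.float64(0.11337722733833355))
 t 116.5 tcp [0.46   0.0007 0.2499] gap 0.0602 F [-0.5  0.   0. ]
lamp1 rib 0.8 lid 4.4 size [49.2 49.4] fit 6.5 slot 3.4  rel(rib) 2.6 lidc [ 0.6318 -0.0718]
lamp2 rib 9.0 lid 8.6 size [37.9 50.1] fit 10.4 slot 6.4  rel(rib) -2.6 lidc [0.6304 0.0376]
lamp3 rib 3.0 lid 4.1 size [49.8 49.2] fit 5.6 slot 2.2  rel(rib) -0.9 lidc [0.6173 0.1463]
```

View pics/tool_s.png

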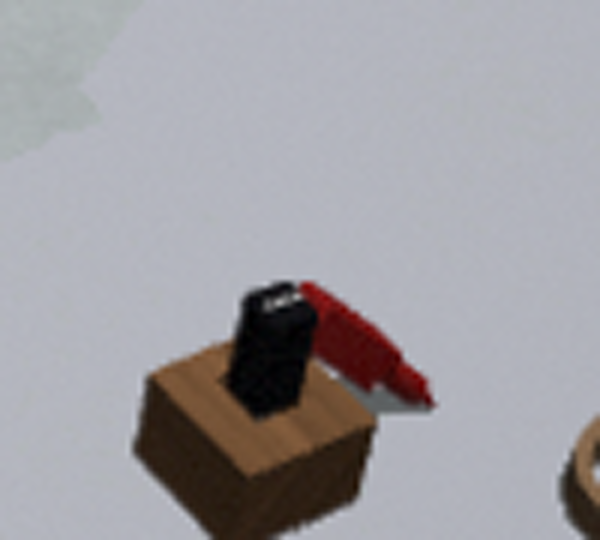

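```bash
python3 - <<'E'
from h import *
a=[np.load("pics/top0.npz")['p']]+[np.load(f"pics/top{i}.npy") for i in(1,2,3,4)]
p,W=look("top"); a.append(p)
cv2.imwrite("pics/red_t.png",np.hstack([cv2.resize(q[205:285,130:190],None,fx=2.2,fy=2.2,interpolation=cv2.INTER_CUBIC)[...,::-1] for q in a]))
b=[np.load("pics/scene0.npz")['p'],np.load("pics/scene1.npy")]
q,W=look("scene"); b.append(q)
cv2.imwrite("pics/red_s.png",np.hstack([cv2.resize(q[210:290,320:400],None,fx=3.3,fy=3.3,interpolation=cv2.INTER_CUBIC)[...,::-1] for q in b]))
E
```

View pics/red_t.png

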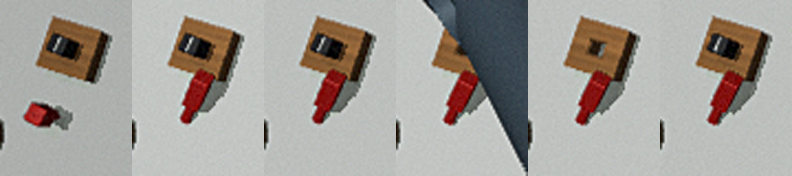

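View pics/red_s.png

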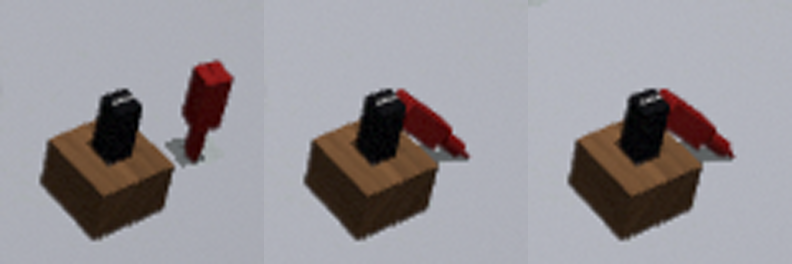

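```bash
python3 - <<'E'
from h import *
rd=.062;q0=.947
r.move_to(LP(q0,.17),OL(q0)); r.grip(.05); r.move_l(LP(q0,rd),velocity=.15); r.grip(.010,12); st('gripped')
if r.current_finger_gap()>.017:
    q1=q0
    for q in list(np.linspace(q0,0,12)[1:])+[-.02,-.04]:
        try: r.move_l(LP(q,rd),frame=OL(q),velocity=.07); q1=q
        except r.Unreachable: print('unreach',q); break
    st('off'); print(q1,np.round(LP(q1,rd),4))
    r.grip(.045); r.move_l(LP(q1,.17),velocity=.25)
    r.move_to([.45,.1,.3],O(0))
    lever_view('lv6')
st()
E
```

```text
gripped t 119.9 tcp [ 0.5263 -0.3171  0.1084] gap 0.0198 F [ 0.9 -0.3  1. ]
off t 123.1 tcp [ 0.4718 -0.3229  0.1021] gap 0.0194 F [ 9.   1.5 -2. ]
-0.04 [ 0.4684 -0.3228  0.0997]
knob [ 455.9 -324.5] [20.8 26.4] off -0.0496 q 0.016680399232909315 ztop 0.134289623781574
 t 126.7 tcp [0.4501 0.0985 0.2993] gap 0.0451 F [ 0.7 -0.3  0. ]
```

View pics/lv6_s.png

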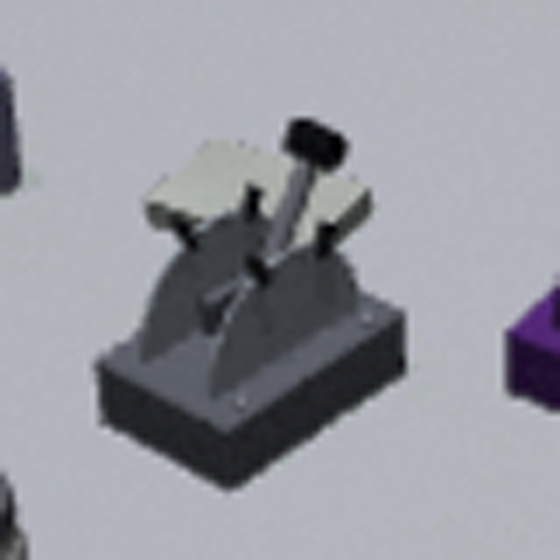

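```bash
python3 - <<'E'
from h import *
r.move_to([.48,-.15,.30],O(0))
p,W=avg("top",4)
for q in(1,2,3): rel(p,W,q)
cv2.imwrite("pics/fin_t.png",cv2.resize(p[...,::-1],(800,600)))
p,W=look("scene");cv2.imwrite("pics/fin_s.png",cv2.resize(p[...,::-1],(800,600)));st()
E
```

```text
lamp1 rib 4.9 lid 4.4 size [50.2 49.7] fit 5.6 slot 3.4  rel(rib) -1.5 lidc [ 0.6315 -0.0717]
lamp2 rib 7.5 lid 8.0 size [50.  50.1] fit 7.4 slot 6.1  rel(rib) -1.4 lidc [0.6248 0.0368]
lamp3 rib 3.1 lid 3.8 size [50.3 50. ] fit 2.1 slot 2.3  rel(rib) -0.8 lidc [0.6174 0.1466]
 t 127.9 tcp [ 0.4803 -0.1485  0.3002] gap 0.0448 F [ 0.3 -0.8  0.2]
```

View pics/fin_s.png

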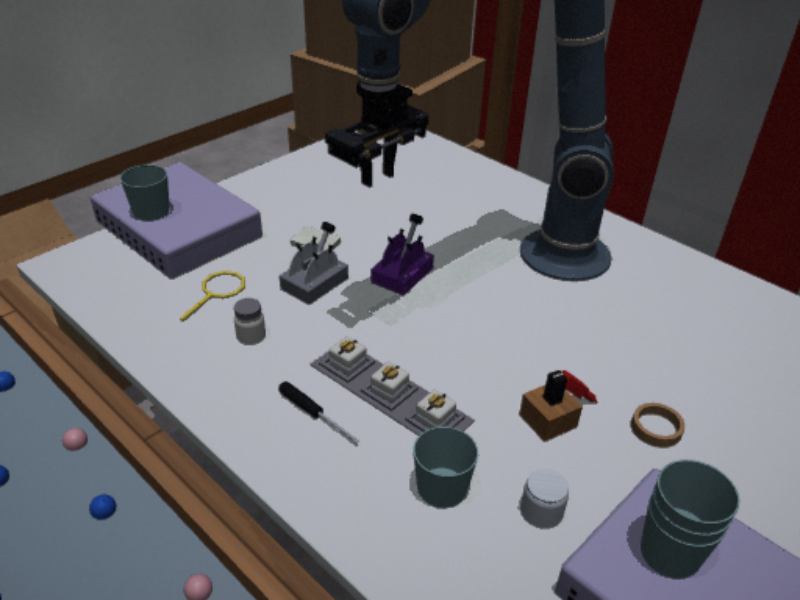

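View pics/fin_t.png

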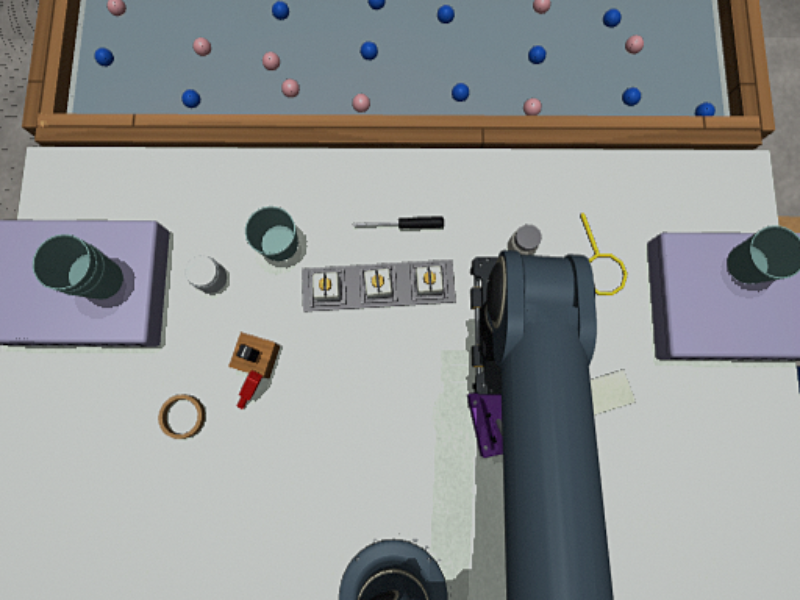

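```bash
python3 - <<'E'
from h import *
print(workorder.hand_in()); print(r.current_time())
E
```

```text
the job is handed in; nothing more can be done
None
the job is handed in; nothing more can be done
```

The job is done and handed in at about 128 s of the 210 s allowed.

- **Lamps:** all three stand upright in the dock, one per bay.
- **Lever at run:** I moved it only after the last lamp was placed. It measured 0.943 rad against the 0.95 mark, and 0.944 again after the trimming.
- **Trimmers:** all three were turned with the black plastic tool. In the last pictures the slots are 1.5°, 1.4° and 0.8° off the ribs. Turning lamp 2's trimmer left that lamp about 4° askew in its bay, and I aligned its slot to the ribs as they now lie.
- **Tool and lever off:** the tool hangs upright in its stand. The lever was pulled to its off stop, with 9 N of contact felt; the camera reads 0.017 rad, within its error.

Two things did not go cleanly:

- **Lever grip:** my first three grips on the knob were too shallow. The fingers slipped off with the lever barely stirred, and a deeper, tilted grip worked.
- **Red look-alike tool:** it stood balanced on its blade at the start and toppled against the stand before 12 s. I had only handled the first lamp by then, well away from it. I left it where it fell.

The other things look unmoved in the final pictures.

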